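# Clear the assembly bench: tins to the crate, cups into one nested stack

## Robot

A 6-joint arm with a two-finger parallel gripper is mounted at the origin on the work surface. World frame = base frame: x ahead of the robot, y to its left, z up, the work surface at z = 0. Lengths are in m, angles in rad, forces in N, time in s.
With the tool pointing down it reaches from about 0.25 to 0.8 m from the base axis. Payload 8.5 kg.
Tool frame: the origin (TCP) lies midway between the tips of the shut fingers; the grasp point (between the pads) lies 19 mm behind it; z points along the fingers, y is the line along which they close (so a half turn about z gives the same grasp; the last joint's range is limited). The gripper opens to 85 mm and grips with 20 to 120 N. Pads are 22 mm wide; open, the fingers measure 114 mm over their backs; the gripper's body (76 mm by 85 mm) begins 54 mm behind the grasp point. The pads swing forward as they close: fully open they stand 13 mm farther back than shut.
Start: joints at [1.312, 0.238, -0.013, 1.319, 0, 1.571], TCP at [0.134, 0.507, 0.231] pointing down, gripper open.
Joint ranges: [-2.66, 2.66], [-1.03, 1.9], [-1.14, 1.46], [-1.82, 2.27], [-1.45, 1.34], [-3.14, 3.14]. Speed limits (rad/s): [2.22, 2.22, 2.79, 3.14, 3.14, 3.14].

## Interface

Orientations are given as a rotation vector (axis times angle).
In Python, from rig import observe, imaging, job gives the robot as it stands. The module is installed in compiled form; this text tells all that it offers.
- The arm moves only by the tool send_rows, never from a script. Its argument "rows" is one flat list of numbers, 7 for each row, row after row: the turn, a rotation vector about the tool's x, y, z in degrees, then the shift along the tool's x, y, z in m, then the closure, from 0 (fully open) to 1 (shut). A call has 1 to 5 rows; each row shifts and turns the commanded pose from where the row before left it, along the tool's axes as they then stand; what a row does not reach is not made up. A row lasts 1/8 s, in which the tool goes at most 62.5 mm and 10.7 degrees, less where a joint would pass 70% of its speed; a pose out of reach is approached as far as the arm can. A call is refused whole if a number of a shift passes 0.0625 or a number of a turn 10.7, either way. A call with a gripper value outside its range is refused whole. The fingers move at their own pace and stop on an object; "force" is the grip in N (left out, the last holds). Time passes only in rows, so rows that do not move let the fingers close. It gives the time, the measured TCP pose, the force, the opening and the grip force at its end, in the units of the state.
- observe(): the state, without advancing time (a new reading comes with each control period).
- imaging.camera(name): name is "scene" or "top" or "wrist"; returns the picture (420x560x3 uint8, blue, green, red); there is no depth.
- imaging.camera_params(name): a dict with "K" (3x3 intrinsics, pixels), "rvec" (rotation vector, rad) and "tvec" (3), from world to camera coordinates, as OpenCV has them. Camera axes: x right, y down, z forward; pixel columns grow to the right and rows downward; lengths in m; the calibration is good to about 2 mm. A picture is of the moment at which its call begins: read the wrist's pose just before it. camera_params takes no time and is no camera call; for the wrist camera it gives the pose at the moment of the call.
- job.close_job(): hands the job in; it is judged then, once.
The state is a dict: "t": time; "q": joint angles; "qvel": joint speeds; "joint_torque": joint torques, N m; "tcp_pos": TCP position; "ee_rot": TCP orientation; "force": force on the tool from outside, world axes, zero at the start; "wrist_torque": the same for the moment, N m; "width": opening from 0.0 (shut) to 1.0 (fully open); "finger_force": force on a finger pad.
Only numpy, scipy, OpenCV 4.12 (cv2) and the standard library are available. Lean on these libraries where they do the work, as an engineer would, in place of code of your own. Each camera call takes 0.05 s, during which the arm holds its last target. There are 200 camera calls.

## Task

Clear the electronics bench for the next job: take the screw tins out of the black parts cups and stand them upright in free cells of the grey divided crate, one to a cell; nest all the black cups, fully home one inside the other, into a single upright stack standing in the round steel dish of the cup stand. Leave the flask in its cell, and the board, the screwdriver and the tape where they lie. The number of tins and cups varies.

Things in the scene. Friction and masses are not known exactly. Their poses are not given: they have to be found in the camera images.
- cup1: Black plastic parts cup, a round cone open on top: 52 tall, 46 across the foot, 66 across the rim, wall 2.5, solid bottom (inner floor 20 above the underside), 80 g. All are alike; nested fully, each stands 20 above the one below, with 1.3 play all round. Origin: centre of the underside; z up out of the mouth. May have tin1 standing in it at the start; always present.
- cup2: Black plastic parts cup, a round cone open on top: 52 tall, 46 across the foot, 66 across the rim, wall 2.5, solid bottom (inner floor 20 above the underside), 80 g. All are alike; nested fully, each stands 20 above the one below, with 1.3 play all round. Origin: centre of the underside; z up out of the mouth. May have tin2 standing in it at the start; always present.
- cup3: Black plastic parts cup, a round cone open on top: 52 tall, 46 across the foot, 66 across the rim, wall 2.5, solid bottom (inner floor 20 above the underside), 80 g. All are alike; nested fully, each stands 20 above the one below, with 1.3 play all round. Origin: centre of the underside; z up out of the mouth. May have tin3 standing in it at the start; always present.
- cup4: Black plastic parts cup, a round cone open on top: 52 tall, 46 across the foot, 66 across the rim, wall 2.5, solid bottom (inner floor 20 above the underside), 80 g. All are alike; nested fully, each stands 20 above the one below, with 1.3 play all round. Origin: centre of the underside; z up out of the mouth. May have tin4 standing in it at the start; always present.
- cup5: Black plastic parts cup, a round cone open on top: 52 tall, 46 across the foot, 66 across the rim, wall 2.5, solid bottom (inner floor 20 above the underside), 80 g. All are alike; nested fully, each stands 20 above the one below, with 1.3 play all round. Origin: centre of the underside; z up out of the mouth. Empty; may be absent (None).
- cup6: Black plastic parts cup, a round cone open on top: 52 tall, 46 across the foot, 66 across the rim, wall 2.5, solid bottom (inner floor 20 above the underside), 80 g. All are alike; nested fully, each stands 20 above the one below, with 1.3 play all round. Origin: centre of the underside; z up out of the mouth. Empty; may be absent (None).
- tin1: Closed screw tin, a plain aluminium cylinder 40 across and 70 tall, about 140 g; at the start it stands on the inner floor of the cup of the same number and its top 38 show above the cup's rim. May be absent (None). Origin: centre of the underside; z up.
- tin2: Closed screw tin, a plain aluminium cylinder 40 across and 70 tall, about 140 g; at the start it stands on the inner floor of the cup of the same number and its top 38 show above the cup's rim. May be absent (None). Origin: centre of the underside; z up.
- tin3: Closed screw tin, a plain aluminium cylinder 40 across and 70 tall, about 140 g; at the start it stands on the inner floor of the cup of the same number and its top 38 show above the cup's rim. May be absent (None). Origin: centre of the underside; z up.
- tin4: Closed screw tin, a plain aluminium cylinder 40 across and 70 tall, about 140 g; at the start it stands on the inner floor of the cup of the same number and its top 38 show above the cup's rim. May be absent (None). Origin: centre of the underside; z up.
- stand_seat (a point): Centre of the floor of the cup stand: a fixed round steel dish, 68 across and 12 tall on a thin square plate, with a lip 6 high around a flat floor 56 across. This point is on that floor, 6 above the table; z up. The stand is to the robot's left or right, the crate on the other side.
- crate: Fixed grey divided crate, 190 along its x, 128 along its y, outer walls 32 tall and 4 thick, dividers 28 tall, floor 4 thick. Six square cells 58 wide, centres at x = -62, 0, 62 and y = -31, 31 in its frame. Origin: centre of the underside, on the table; z up.
- flask: White flux flask, 39 across and 80 tall (black cap 20 across above 62), loose, standing in the crate's middle cell at y = +31: that cell is taken. Origin: centre of the underside; z up. Leave it there.
- driver: Screwdriver with an orange handle lying between the two rows of cups, lower than 35; leave it. Origin: near its middle, on the table.
- board: Small green circuit board 80 x 55 lying flat, under 20 high, beyond the cups; leave it.
- tape: Roll of yellow tape 68 across, 18 tall, lying flat beyond the cups; leave it.

How it is judged:
By the outcome, as a careful person would: the job done as asked, in the order asked, and still so for the second after the job is handed in, with the robot touching nothing.
Of tin1, tin2, tin3, tin4 only 2 to 4 are there at a start; the rules pass over those that are not, and their reading is None.
Of cup5, cup6 only 1 to 2 are there at a start; the rules pass over those that are not, and their reading is None.
At some moment in a run one of cup1, cup2, cup3, cup4, cup5, cup6 may be knocked a few centimetres aside while the robot is not near it.
It also fails if it takes over 210 s, if anything falls off the work surface, if the arm or the gripper's body presses on something with over 40 N, if the wrist force passes 120 N, or if a joint passes its speed limit or range.

## Working session

There is one attempt and no reset: what is moved stays moved. The work goes in short steps, Python scripts to look and compute and a tool call to move; the robot and the scene stay as the last step left them, time stands still between calls to the robot, and variables do not carry over. Pictures are saved under pics/ and viewed, at most 14 in all, crops included, and the job is handed in when it is done.

Besides the shell and the picture viewer there is one more tool, called after "Request:" as name(argument=value, ...) on one line, values as JSON. send_rows: Moves the arm, as the interface text tells. Its arguments: {"type":"object","properties":{"rows":{"type":"array","items":{"type":"number"}},"force":{"type":"number"}},"required":["rows"]}

```bash
mkdir -p pics; ls
python3 - <<'E'
from rig import observe, imaging, job
import cv2,numpy as np
s=observe();print({k:np.round(v,3).tolist() for k,v in s.items()})
for n in("top","scene"):
    im=imaging.camera(n);cv2.imwrite(f"pics/{n}0.png",im)
    p=imaging.camera_params(n);print(n,np.round(p["K"],1).tolist(),np.array(p["rvec"]).ravel(),np.array(p["tvec"]).ravel())
E
```

```text
pics
{'t': 0.0, 'q': [1.312, 0.239, -0.014, 1.319, 0.0, 1.571], 'qvel': [0.0, 0.001, 0.001, 0.0, -0.0, -0.0], 'joint_torque': [0.0, -53.878, 34.644, 0.019, 0.0, -0.0], 'tcp_pos': [0.134, 0.507, 0.231], 'ee_rot': [-0.405, -3.115, 0.002], 'force': [-0.232, -0.262, 0.013], 'wrist_torque': [0.039, -0.001, 0.02], 'finger_force': 0.0, 'width': 0.997}
top [[414.7, 0.0, 281.5], [0.0, 414.7, 213.5], [0.0, 0.0, 1.0]] [ 2.18492136 -2.18691582  0.08675511] [-0.00274395  0.58621558  1.06866461]
scene [[426.4, 0.0, 269.2], [0.0, 426.4, 202.8], [0.0, 0.0, 1.0]] [ 1.32349504  2.11649276 -1.01544626] [ 0.26228295 -0.27682131  1.33114869]
```

View pics/top0.png

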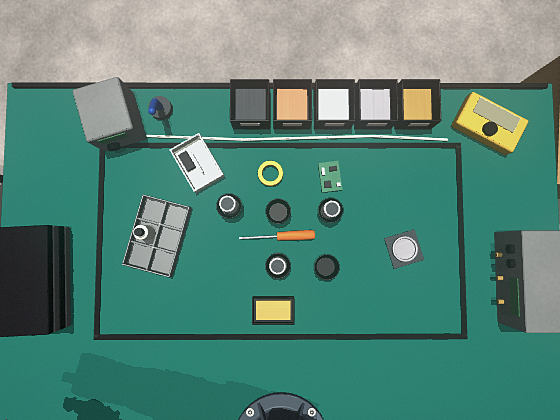

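View pics/scene0.png

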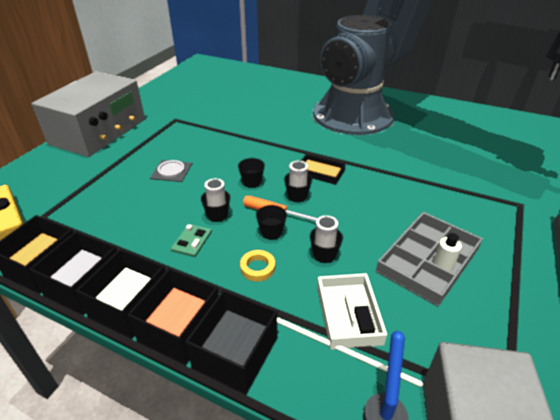

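The top view shows three cups with tins, at about (230,204), (331,209) and (278,265), and two empty cups at (278,211) and (326,266). The stand is at (404,249). The crate is at (157,236), with the flask at (143,232).

```bash
cat > h.py <<'E'
from rig import observe, imaging, job
import cv2,numpy as np
def cam(n):
    s=observe();p=imaging.camera_params(n);return imaging.camera(n),p
def ray(p,uv,z):
    R=cv2.Rodrigues(np.array(p["rvec"],float))[0];t=np.array(p["tvec"],float).ravel()
    d=R.T@np.linalg.inv(np.array(p["K"]))@np.array([uv[0],uv[1],1.]);c=-R.T@t
    return (c+d*(z-c[2])/d[2])[:2]
def proj(p,P): return cv2.projectPoints(np.float64(P).reshape(-1,3),np.float64(p["rvec"]),np.float64(p["tvec"]),np.float64(p["K"]),None)[0].reshape(-1,2)
def cups(n="top"):
    im,p=cam(n);g=im.max(2)
    roi=np.zeros(g.shape,np.uint8);roi[155:300,200:440]=1
    hsv=cv2.cvtColor(im,cv2.COLOR_BGR2HSV)
    out=[]
    m=((g<75)*roi).astype(np.uint8)
    for c in cv2.findContours(m,cv2.RETR_EXTERNAL,cv2.CHAIN_APPROX_NONE)[0]:
        if cv2.contourArea(c)>250:
            uv,r=cv2.minEnclosingCircle(c)
            out.append(("cup",np.round(ray(p,uv,.052),4),round(r,1),np.round(uv,1)))
    m=((hsv[...,1]<70)&(g>100)).astype(np.uint8)*roi
    for c in cv2.findContours(m,cv2.RETR_EXTERNAL,cv2.CHAIN_APPROX_NONE)[0]:
        a=cv2.contourArea(c)
        if a>120:
            uv,r=cv2.minEnclosingCircle(c);out.append(("bright",np.round(ray(p,uv,.09),4),round(r,1),np.round(uv,1),a))
    return im,p,out
def show():
    s=observe();print(round(s["t"],2),np.round(s["tcp_pos"],4),np.round(s["ee_rot"],3),round(s["width"],3),np.round(s["force"],1))
E
python3 - <<'E'
from h import *
im,p,o=cups()
for x in o:print(*x)
hsv=cv2.cvtColor(im,cv2.COLOR_BGR2HSV)
# stand: lip circle, plate
m=((hsv[...,1]<70)).astype(np.uint8);m[:,:370]=0;m[:,440:]=0;m[:220]=0;m[280:]=0
cs=max(cv2.findContours(m,cv2.RETR_EXTERNAL,cv2.CHAIN_APPROX_NONE)[0],key=cv2.contourArea)
r=cv2.minAreaRect(cs);print("plate",r,ray(p,r[0],.002))
g=cv2.cvtColor(im,cv2.COLOR_BGR2GRAY)
m2=(g>150).astype(np.uint8)*m
for c in cv2.findContours(m2,cv2.RETR_EXTERNAL,cv2.CHAIN_APPROX_NONE)[0]:
    if cv2.contourArea(c)>100:
        print("dish",cv2.contourArea(c),cv2.minEnclosingCircle(c),ray(p,cv2.minEnclosingCircle(c)[0],.012))
# crate
m=((hsv[...,1]<70)).astype(np.uint8);m[:,:115]=0;m[:,200:]=0;m[:185]=0;m[290:]=0
m=cv2.morphologyEx(m,cv2.MORPH_CLOSE,np.ones((5,5)))
c=max(cv2.findContours(m,cv2.RETR_EXTERNAL,cv2.CHAIN_APPROX_NONE)[0],key=cv2.contourArea)
b=cv2.boxPoints(cv2.minAreaRect(c));print("crate px",np.round(b,1).tolist())
w=np.array([ray(p,q,.032) for q in b]);print(w.round(4).tolist(),w.mean(0),[np.linalg.norm(w[i]-w[i-1]) for i in range(4)])
big=cv2.hconcat([cv2.resize(im[180:300,100:220],(600,600),interpolation=cv2.INTER_CUBIC),cv2.resize(im[230:270,385:425],(200,600),interpolation=cv2.INTER_CUBIC)])
cv2.imwrite("pics/c1.png",big)
E
```

```text
cup [ 0.448  -0.1156] 13.2 [326. 267.]
cup [0.4519 0.0077] 13.1 [277.3 265.5]
cup [0.5898 0.0042] 13.2 [278.7 211.2]
cup [ 0.5922 -0.126 ] 13.1 [329.5 210.3]
cup [0.6042 0.1288] 13.7 [230.  205.7]
bright [0.4538 0.0079] 8.6 [277.2 265.5] 211.0
bright [ 0.4909 -0.2911] 18.6 [399.1 250.1] 666.5
bright [ 0.5939 -0.126 ] 8.5 [331.4 208.3] 200.0
bright [0.6061 0.1319] 8.5 [226.9 203.4] 201.0
bright [0.687  0.1841] 17.1 [206.1 171. ] 479.0
plate ((403.7081298828125, 248.55133056640625), (31.761276245117188, 31.614234924316406), 72.89727020263672) [ 0.49380198 -0.32881823]
dish 460.0 ((404.81512451171875, 248.4776611328125), 12.63525390625) [ 0.49409568 -0.32876067]
crate px [[121.4000015258789, 264.1000061035156], [141.8000030517578, 192.8000030517578], [191.6999969482422, 207.10000610351562], [171.3000030517578, 278.3999938964844]]
[[0.455, 0.4096], [0.6399, 0.3616], [0.6025, 0.2308], [0.4184, 0.2804]] [0.52894023 0.32060123] [np.float64(0.134245281630038), np.float64(0.1910736927449793), np.float64(0.136006817017146), np.float64(0.19066747557661043)]
```

View pics/c1.png

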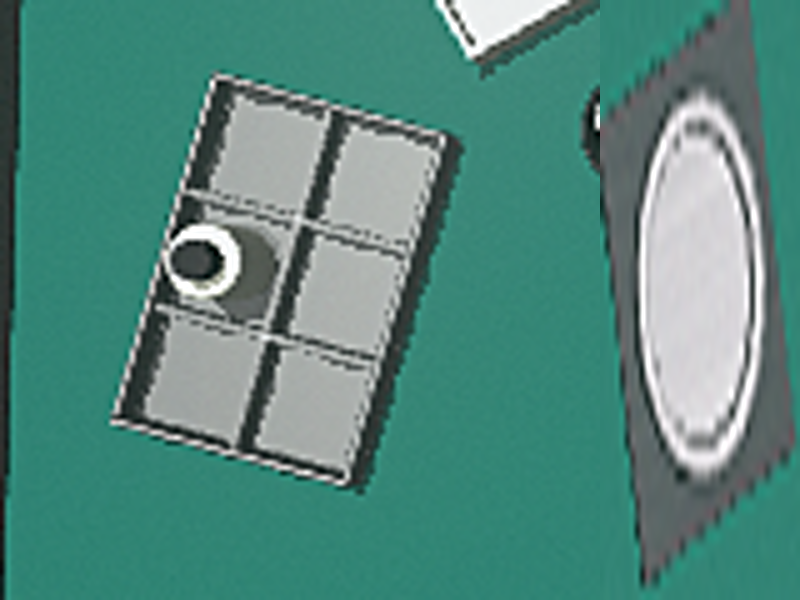

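```bash
cat >> h.py <<'E'
from scipy.spatial.transform import Rotation as Rn
def plan(*targets,start=None,R=None,step=.06):
    "print per-row tool shift and row count for successive world targets"
    s=observe();p=np.array(s["tcp_pos"] if start is None else start);R=Rn.from_rotvec(s["ee_rot"]).as_matrix() if R is None else R
    for t in targets:
        d=R.T@(np.array(t)-p);n=int(np.ceil(np.abs(d).max()/step-1e-6));print(t,"n",n,"row",np.round(d/n,4).tolist());p=np.array(t)
E
python3 -c "
from h import *
R=Rn.from_rotvec(observe()['ee_rot'])*Rn.from_euler('z',45,degrees=True);print(R.as_matrix().round(3).tolist())
plan((.606,.132,.16),(.606,.132,.055),(.606,.132,.175),(.597,.336,.175),(.597,.336,.05),R=R.as_matrix())"
```

```text
[[-0.503, 0.865, -0.0], [0.865, 0.503, -0.001], [-0.001, -0.001, -1.0]]
(0.606, 0.132, 0.16) n 10 row [-0.0561, 0.0219, 0.0071]
(0.606, 0.132, 0.055) n 2 row [0.0, 0.0, 0.0525]
(0.606, 0.132, 0.175) n 2 row [-0.0, -0.0, -0.06]
(0.597, 0.336, 0.175) n 4 row [0.0452, 0.0237, -0.0001]
(0.597, 0.336, 0.05) n 3 row [0.0, 0.0, 0.0417]
```

Request:
send_rows(rows=[0, 0, 9, 0, 0, 0, 0, 0, 0, 9, 0, 0, 0, 0, 0, 0, 9, 0, 0, 0, 0, 0, 0, 9, 0, 0, 0, 0, 0, 0, 9, 0, 0, 0, 0], force=30)

```text
t: 0.78
tcp_pos: [0.1343, 0.5073, 0.231]
ee_rot: [1.574, 2.719, -0.001]
force: [-0.0, 0.7, -0.3]
width: 1.001
finger_force: 0.0
```

Request:
send_rows(rows=[0, 0, 0, -0.0561, 0.0219, 0.0071, 0, 0, 0, 0, -0.0561, 0.0219, 0.0071, 0, 0, 0, 0, -0.0561, 0.0219, 0.0071, 0, 0, 0, 0, -0.0561, 0.0219, 0.0071, 0, 0, 0, 0, -0.0561, 0.0219, 0.0071, 0])

```text
t: 1.4
tcp_pos: [0.3712, 0.3186, 0.1956]
ee_rot: [1.566, 2.723, 0.0]
force: [2.1, 0.7, -0.0]
width: 1.001
finger_force: 0.0
```

Request:
send_rows(rows=[0, 0, 0, -0.0561, 0.0219, 0.0071, 0, 0, 0, 0, -0.0561, 0.0219, 0.0071, 0, 0, 0, 0, -0.0561, 0.0219, 0.0071, 0, 0, 0, 0, -0.0561, 0.0219, 0.0071, 0, 0, 0, 0, -0.0561, 0.0219, 0.0071, 0])

```text
t: 2.02
tcp_pos: [0.607, 0.131, 0.1598]
ee_rot: [-1.567, -2.723, 0.0]
force: [0.6, 0.8, 0.2]
width: 0.998
finger_force: 0.0
```

Request:
send_rows(rows=[0, 0, 0, 0, 0, 0, 0, 0, 0, 0, 0, 0, 0, 0, 0, 0, 0, 0, 0, 0, 0])

```text
t: 2.4
tcp_pos: [0.6048, 0.1334, 0.1605]
ee_rot: [-1.565, -2.724, 0.0]
force: [-0.6, 0.3, 0.8]
width: 1.0
finger_force: 0.0
```

```bash
python3 -c "
from h import *
show()
im,p=cam('wrist');cv2.imwrite('pics/w1.png',im)
print(p['K'],proj(p,[[.606,.132,.09],[.606,.132,.052]]))
plan((.606,.132,.055))"
```

```text
2.4 [0.6048 0.1334 0.1605] [-1.565 -2.724  0.   ] 1.0 [-0.6  0.3  0.8]
[[300.28165929   0.         274.13757418]
 [  0.         300.28165929 208.22831432]
 [  0.           0.           1.        ]] [[274.05119131 221.80245555]
 [274.13085727 207.90634528]]
(0.606, 0.132, 0.055) n 2 row [-0.0009, 0.0001, 0.0529]
```

View pics/w1.png

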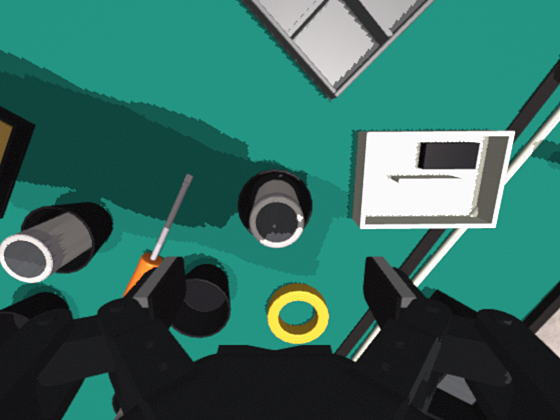

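The wrist view shows the tin top at about (277,222), within 3 px of the predicted position, and the fingers open on both sides of it.

Request:
send_rows(rows=[0, 0, 0, 0, 0, 0.053, 0, 0, 0, 0, 0, 0, 0.053, 0, 0, 0, 0, 0, 0, 0, 0.5, 0, 0, 0, 0, 0, 0, 1, 0, 0, 0, 0, 0, 0, 1], force=30)

```text
t: 3.08
tcp_pos: [0.6071, 0.1331, 0.0572]
ee_rot: [1.565, 2.721, 0.004]
force: [-0.9, 0.3, 4.2]
width: 0.458
finger_force: 29.9
```

Request:
send_rows(rows=[0, 0, 0, 0, 0, 0, 1, 0, 0, 0, 0, 0, 0, 1, 0, 0, 0, 0, 0, 0, 1])

```text
t: 3.45
tcp_pos: [0.6071, 0.1331, 0.0571]
ee_rot: [1.565, 2.721, 0.005]
force: [-1.5, 1.0, 7.6]
width: 0.462
finger_force: 30.2
```

Request:
send_rows(rows=[0, 0, 0, 0, 0, -0.02, 1, 0, 0, 0, 0, 0, -0.05, 1, 0, 0, 0, 0, 0, -0.05, 1])

```text
t: 3.82
tcp_pos: [0.6057, 0.1326, 0.177]
ee_rot: [1.566, 2.722, 0.001]
force: [1.2, -0.0, -1.2]
width: 0.462
finger_force: 30.6
```

Request:
send_rows(rows=[0, 0, 0, 0.0452, 0.0237, 0, 1, 0, 0, 0, 0.0452, 0.0237, 0, 1, 0, 0, 0, 0.0452, 0.0237, 0, 1, 0, 0, 0, 0.0452, 0.0237, 0, 1, 0, 0, 0, 0, 0, 0, 1])

```text
t: 4.45
tcp_pos: [0.5963, 0.3402, 0.1752]
ee_rot: [1.561, 2.726, 0.003]
force: [-0.9, 0.2, -1.2]
width: 0.457
finger_force: 30.8
```

```bash
python3 -c "
from h import *
show();plan((.597,.336,.043))
im,p=cam('wrist');cv2.imwrite('pics/w2.png',im)
ux=np.array([.968,-.252]);uy=np.array([.252,.968]);c=np.array([.529,.3215])
for x in(-95,95):
  for y in(-64,64):print(x,y,proj(p,[*(c+x/1e3*ux+y/1e3*uy),.032]).round(0))
"
```

```text
4.45 [0.5963 0.3402 0.1752] [1.561 2.726 0.003] 0.457 [-0.9  0.2 -1.2]
(0.597, 0.336, 0.043) n 3 row [-0.0014, -0.0006, 0.0441]
-95 -64 [[ 81. 155.]]
-95 64 [[169.  48.]]
95 -64 [[231. 283.]]
95 64 [[320. 201.]]
```

View pics/w2.png

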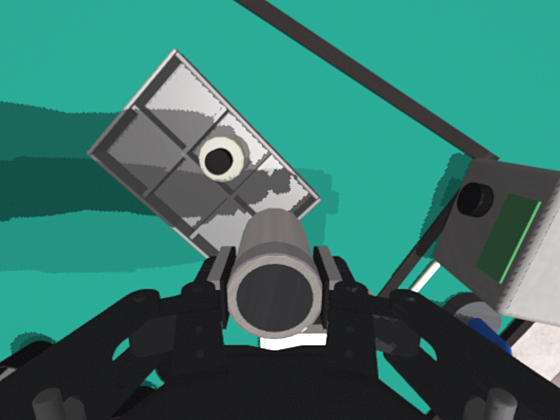

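The flask's cap shows at (219,158), and the crate corners at (320,200) and (177,50) agree with the predictions near the target cell.

Request:
send_rows(rows=[0, 0, 0, -0.002, -0.001, 0.02, 1, 0, 0, 0, -0.001, -0.001, 0.045, 1, 0, 0, 0, 0, 0, 0.045, 1, 0, 0, 0, 0, 0, 0.018, 1, 0, 0, 0, 0, 0, 0.003, 1])

```text
t: 5.12
tcp_pos: [0.5962, 0.3313, 0.0428]
ee_rot: [-1.568, -2.721, 0.003]
force: [0.1, 0.5, -1.2]
width: 0.46
finger_force: 30.8
```

Request:
send_rows(rows=[0, 0, 0, 0, 0, 0.001, 1])

```text
t: 5.25
tcp_pos: [0.5973, 0.3325, 0.0436]
ee_rot: [1.567, 2.722, 0.002]
force: [0.3, 0.9, -0.5]
width: 0.461
finger_force: 30.8
```

Request:
send_rows(rows=[0, 0, 0, 0, 0, 0.001, 1, 0, 0, 0, 0, 0, 0, 1, 0, 0, 0, 0, 0, 0, 0.35, 0, 0, 0, 0, 0, 0, 0.3, 0, 0, 0, 0, 0, 0, 0.3])

```text
t: 5.88
tcp_pos: [0.5965, 0.333, 0.0414]
ee_rot: [1.566, 2.723, 0.0]
force: [0.3, 0.2, -0.7]
width: 0.698
finger_force: 0.0
```

Request:
send_rows(rows=[0, 0, 0, 0, 0, -0.03, 0.3, 0, 0, 0, 0, 0, -0.05, 0.3, 0, 0, 0, 0, 0, -0.05, 0, 0, 0, 0, 0, 0, 0, 0])

```text
t: 6.38
tcp_pos: [0.5984, 0.334, 0.1761]
ee_rot: [1.565, 2.72, 0.01]
force: [0.7, 1.0, 0.7]
width: 0.997
finger_force: 0.0
```

```bash
python3 -c "
from h import *
show()
im,p,o=cups()
for x in o:print(*x)
plan((.4535,.008,.17),(.4535,.008,.057),(.4535,.008,.177),(.461,.307,.175),(.461,.307,.042))
cv2.imwrite('pics/t2.png',cv2.resize(im[150:310,100:440],None,fx=2.3,fy=2.3))
"
```

```text
6.38 [0.5984 0.334  0.1761] [1.565 2.72  0.01 ] 0.997 [0.7 1.  0.7]
cup [0.4033 0.18  ] 16.6 [209. 285.]
cup [ 0.4473 -0.1164] 12.8 [326.3 267.3]
cup [0.4519 0.0077] 13.1 [277.3 265.5]
cup [0.5899 0.0055] 12.8 [278.2 211.2]
cup [ 0.5925 -0.1276] 12.6 [330.2 210.2]
cup [0.6036 0.1311] 12.7 [229.1 205.9]
bright [0.4544 0.0076] 8.9 [277.3 265.2] 213.5
bright [ 0.4944 -0.303 ] 21.7 [403.9 248.7] 909.0
bright [0.5859 0.0067] 8.8 [277.6 211.6] 217.5
bright [ 0.5939 -0.126 ] 8.5 [331.4 208.3] 200.0
bright [0.5988 0.1246] 8.8 [229.8 206.4] 216.5
bright [0.687  0.1841] 17.1 [206.1 171. ] 495.0
(0.4535, 0.008, 0.17) n 5 row [-0.0418, -0.0576, 0.0005]
(0.4535, 0.008, 0.057) n 2 row [0.0, -0.0002, 0.0565]
(0.4535, 0.008, 0.177) n 2 row [-0.0, 0.0002, -0.06]
(0.461, 0.307, 0.175) n 5 row [0.0509, 0.0313, 0.0005]
(0.461, 0.307, 0.042) n 3 row [0.0, -0.0002, 0.0443]
```

View pics/t2.png

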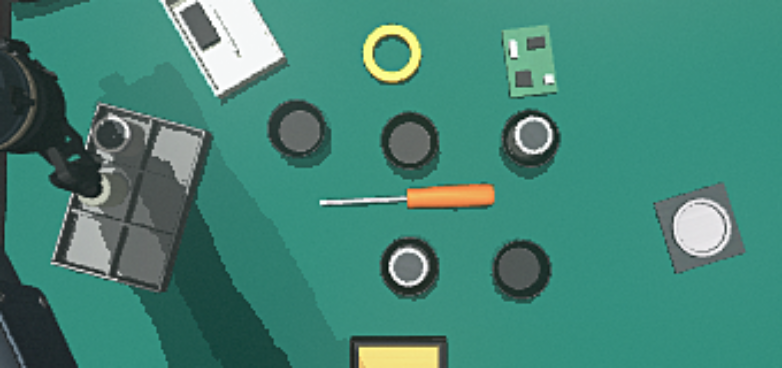

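The first tin stands in the far-left cell at (112,132) in the crop. The cups have not moved.

Request:
send_rows(rows=[0, 0, 0, -0.0418, -0.0576, 0, 0, 0, 0, 0, -0.0418, -0.0576, 0, 0, 0, 0, 0, -0.0418, -0.0576, 0, 0, 0, 0, 0, -0.0418, -0.0576, 0, 0, 0, 0, 0, -0.0418, -0.0576, 0.001, 0])

```text
t: 7.05
tcp_pos: [0.4683, 0.0455, 0.1693]
ee_rot: [-1.566, -2.722, 0.002]
force: [0.6, -1.2, 0.4]
width: 1.001
finger_force: 0.0
```

Request:
send_rows(rows=[0, 0, 0, 0, 0, 0, 0, 0, 0, 0, 0, 0, 0, 0, 0, 0, 0, 0, 0, 0, 0])

```text
t: 7.42
tcp_pos: [0.4704, 0.048, 0.17]
ee_rot: [-1.565, -2.724, 0.0]
force: [-0.1, -1.2, -0.1]
width: 1.002
finger_force: 0.0
```

```bash
python3 -c "
from h import *
show()
plan((.4535,.008,.057))"
```

```text
7.42 [0.4704 0.048  0.17  ] [-1.565 -2.724  0.   ] 1.002 [-0.1 -1.2 -0.1]
(0.4535, 0.008, 0.057) n 2 row [-0.013, -0.0174, 0.0565]
```

Request:
send_rows(rows=[0, 0, 0, -0.026, -0.035, 0, 0, 0, 0, 0, 0, 0, 0.04, 0, 0, 0, 0, 0, 0, 0.055, 0, 0, 0, 0, 0, 0, 0.018, 0, 0, 0, 0, 0, 0, 0, 0.5], force=30)

```text
t: 8.05
tcp_pos: [0.4521, 0.0079, 0.056]
ee_rot: [-1.563, -2.722, 0.003]
force: [-0.0, 0.1, 0.2]
width: 0.818
finger_force: 0.0
```

Request:
send_rows(rows=[0, 0, 0, 0, 0, 0, 1, 0, 0, 0, 0, 0, 0, 1, 0, 0, 0, 0, 0, 0, 1, 0, 0, 0, 0, 0, 0, 1])

```text
t: 8.55
tcp_pos: [0.454, 0.0073, 0.0585]
ee_rot: [1.566, 2.721, 0.003]
force: [0.4, 2.0, 7.1]
width: 0.459
finger_force: 30.5
```

Request:
send_rows(rows=[0, 0, 0, 0, 0, -0.02, 1, 0, 0, 0, 0, 0, -0.05, 1, 0, 0, 0, 0, 0, -0.05, 1, 0, 0, 0, 0, 0, 0, 1])

```text
t: 9.05
tcp_pos: [0.4549, 0.0069, 0.1809]
ee_rot: [1.564, 2.718, 0.005]
force: [0.3, 0.0, -2.7]
width: 0.454
finger_force: 30.7
```

```bash
sed -i 's/np.abs(d).max()/np.linalg.norm(d)/' h.py; python3 -c "
from h import *
show()
plan((.461,.307,.177),(.461,.307,.043))"
```

```text
9.05 [0.4549 0.0069 0.1809] [1.564 2.718 0.005] 0.454 [ 0.3  0.  -2.7]
(0.461, 0.307, 0.177) n 6 row [0.0427, 0.026, 0.0007]
(0.461, 0.307, 0.043) n 3 row [0.0002, -0.0002, 0.0447]
```

```bash
python3 -c "
from h import *
f=[]
for i in range(6):
    im,p=cam('scene');f.append(observe()['force'][2])
print(np.round(f,1))
c=proj(p,[[.4535,.008,.0],[.4535,.008,.09]]);print(c)
cv2.imwrite('pics/s2.png',cv2.resize(im[100:280,140:460],None,fx=2,fy=2))
"
```

```text
[-1.6 -2.1 -1.4 -2.6 -1.3 -0.8]
[[297.93994936 196.12063503]
 [299.14100417 164.67982703]]
```

View pics/s2.png

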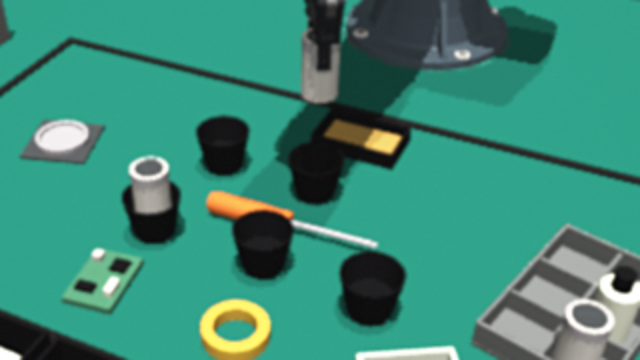

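The tin is held at (322,75) and its cup stays on the table at (315,172).

Request:
send_rows(rows=[0, 0, 0, 0.0427, 0.026, 0, 1, 0, 0, 0, 0.0427, 0.026, 0, 1, 0, 0, 0, 0.0427, 0.026, 0, 1, 0, 0, 0, 0.0427, 0.026, 0, 1, 0, 0, 0, 0.0427, 0.026, 0, 1])

```text
t: 9.98
tcp_pos: [0.4574, 0.2584, 0.1764]
ee_rot: [-1.566, -2.722, 0.003]
force: [1.1, 0.1, -1.1]
width: 0.458
finger_force: 30.7
```

Request:
send_rows(rows=[0, 0, 0, 0.0427, 0.026, 0, 1, 0, 0, 0, 0, 0, 0, 1, 0, 0, 0, 0, 0, 0.04, 1, 0, 0, 0, 0, 0, 0.04, 1, 0, 0, 0, 0, 0, 0, 1])

```text
t: 10.6
tcp_pos: [0.4567, 0.3047, 0.0944]
ee_rot: [-1.566, -2.72, 0.01]
force: [-0.5, -0.3, -0.6]
width: 0.456
finger_force: 30.8
```

```bash
python3 -c "
from h import *
for i in range(4): show(); cam('top')
plan((.461,.307,.042))"
```

```text
10.6 [0.4567 0.3047 0.0944] [-1.566 -2.72   0.01 ] 0.456 [-0.5 -0.3 -0.6]
10.65 [0.4581 0.3056 0.0965] [-1.567 -2.721  0.005] 0.461 [ 0.3 -0.8 -0.1]
10.7 [0.4591 0.3064 0.0979] [-1.567e+00 -2.722e+00  1.000e-03] 0.459 [ 0.2  0.3 -0.4]
10.75 [0.4597 0.3069 0.0986] [1.567e+00 2.722e+00 1.000e-03] 0.46 [ 0.9 -0.3 -1.6]
(0.461, 0.307, 0.042) n 1 row [-0.0007, 0.0007, 0.057]
```

Request:
send_rows(rows=[0, 0, 0, 0, 0, 0.03, 1, 0, 0, 0, 0, 0, 0.02, 1, 0, 0, 0, 0, 0, 0.005, 1, 0, 0, 0, 0, 0, 0.002, 1, 0, 0, 0, 0, 0, 0, 1])

```text
t: 11.42
tcp_pos: [0.4593, 0.307, 0.0425]
ee_rot: [1.566, 2.722, 0.002]
force: [-2.8, -2.5, 5.7]
width: 0.459
finger_force: 31.4
```

```bash
python3 -c "
from h import *
for i in range(4): show(); cam('top')"
```

```text
11.43 [0.4593 0.307  0.0425] [1.566e+00 2.722e+00 2.000e-03] 0.459 [-2.8 -2.5  5.7]
11.47 [0.4593 0.307  0.0425] [1.566e+00 2.722e+00 2.000e-03] 0.457 [-3.  -3.1  6.2]
11.53 [0.4593 0.307  0.0425] [1.566e+00 2.722e+00 2.000e-03] 0.46 [-3.9 -2.   6. ]
11.57 [0.4593 0.307  0.0425] [1.566e+00 2.722e+00 2.000e-03] 0.461 [-4.2 -2.2  6.7]
```

Request:
send_rows(rows=[0, 0, 0, 0, 0, 0, 0.4, 0, 0, 0, 0, 0, 0, 0.3, 0, 0, 0, 0, 0, 0, 0.3, 0, 0, 0, 0, 0, -0.03, 0.3, 0, 0, 0, 0, 0, -0.05, 0.3])

```text
t: 12.25
tcp_pos: [0.458, 0.3063, 0.1199]
ee_rot: [-1.566, -2.722, 0.005]
force: [0.1, 0.7, 0.2]
width: 0.694
finger_force: 0.0
```

Request:
send_rows(rows=[0, 0, 0, 0, 0, -0.05, 0, 0, 0, 0, 0, 0, 0, 0, 0, 0, 0, 0, 0, 0, 0])

```text
t: 12.62
tcp_pos: [0.4589, 0.3068, 0.17]
ee_rot: [-1.567, -2.723, 0.0]
force: [-1.0, 0.9, -0.9]
width: 0.997
finger_force: 0.0
```

```bash
python3 -c "
from h import *
im,p,o=cups()
for x in o:print(*x)
for i in range(2): show(); cam('top')
plan((.5935,-.1265,.175))"
```

```text
cup [ 0.448  -0.1156] 13.2 [326. 267.]
cup [0.4519 0.0077] 13.1 [277.3 265.5]
cup [0.5899 0.0055] 12.8 [278.2 211.2]
cup [ 0.5921 -0.1259] 13.0 [329.5 210.3]
cup [0.6036 0.1311] 12.7 [229.1 205.9]
bright [ 0.4944 -0.303 ] 21.7 [403.9 248.7] 870.0
bright [0.5859 0.0067] 8.8 [277.6 211.6] 215.5
bright [ 0.5939 -0.126 ] 8.5 [331.4 208.3] 200.0
bright [0.5983 0.1242] 8.8 [230.  206.6] 214.5
bright [0.687  0.1841] 17.1 [206.1 171. ] 479.0
12.68 [0.4585 0.3066 0.1694] [-1.566e+00 -2.723e+00  2.000e-03] 0.995 [ 0.4 -0.2  0.1]
12.72 [0.4583 0.3065 0.1691] [-1.566 -2.722  0.003] 1.0 [ 0.   0.5 -0.1]
(0.5935, -0.1265, 0.175) n 8 row [-0.0553, -0.0126, -0.0007]
```

Request:
send_rows(rows=[0, 0, 0, -0.0553, -0.0126, -0.001, 0, 0, 0, 0, -0.0553, -0.0126, -0.001, 0, 0, 0, 0, -0.0553, -0.0126, -0.001, 0, 0, 0, 0, -0.0553, -0.0126, -0.001, 0, 0, 0, 0, -0.0553, -0.0126, -0.001, 0])

```text
t: 13.4
tcp_pos: [0.5434, 0.0344, 0.1744]
ee_rot: [-1.566, -2.722, 0.001]
force: [0.9, 0.7, 0.3]
width: 0.998
finger_force: 0.0
```

Request:
send_rows(rows=[0, 0, 0, -0.0553, -0.0126, 0, 0, 0, 0, 0, -0.0553, -0.0126, 0, 0, 0, 0, 0, -0.0553, -0.0126, 0, 0, 0, 0, 0, 0, 0, 0, 0, 0, 0, 0, 0, 0, 0, 0])

```text
t: 14.02
tcp_pos: [0.5936, -0.1262, 0.1743]
ee_rot: [-1.567, -2.72, 0.001]
force: [0.6, 0.4, -0.3]
width: 0.997
finger_force: 0.0
```

```bash
python3 -c "
from h import *
for i in range(3): show(); cam('top')
plan((.5935,-.1265,.057))"
```

```text
14.03 [ 0.5936 -0.1262  0.1743] [-1.567e+00 -2.720e+00  1.000e-03] 0.997 [ 0.6  0.4 -0.3]
14.07 [ 0.5936 -0.1255  0.1746] [-1.565e+00 -2.722e+00  1.000e-03] 1.001 [-0.4  0.5  0.1]
14.12 [ 0.5937 -0.1252  0.1749] [-1.565 -2.723  0.   ] 1.001 [ 0.2 -0.3  0.6]
(0.5935, -0.1265, 0.057) n 2 row [-0.0006, -0.0005, 0.0591]
```

Next, pick the third tin and carry it to cell (62,-31) at (.581,.276).

Request:
send_rows(rows=[0, 0, 0, 0, 0, 0.05, 0, 0, 0, 0, 0, 0, 0.05, 0, 0, 0, 0, 0, 0, 0.017, 0, 0, 0, 0, 0, 0, 0, 0.5, 0, 0, 0, 0, 0, 0, 1], force=30)

```text
t: 14.8
tcp_pos: [0.5949, -0.1257, 0.0596]
ee_rot: [1.565, 2.723, 0.001]
force: [-0.2, -0.1, 0.9]
width: 0.605
finger_force: 0.0
```

Request:
send_rows(rows=[0, 0, 0, 0, 0, 0, 1, 0, 0, 0, 0, 0, 0, 1, 0, 0, 0, 0, 0, 0, 1, 0, 0, 0, 0, 0, 0, 1])

```text
t: 15.3
tcp_pos: [0.5951, -0.1262, 0.06]
ee_rot: [1.566, 2.721, 0.002]
force: [-0.1, 1.3, 7.0]
width: 0.466
finger_force: 30.1
```

Request:
send_rows(rows=[0, 0, 0, 0, 0, -0.02, 1, 0, 0, 0, 0, 0, -0.05, 1, 0, 0, 0, 0, 0, -0.055, 1, 0, 0, 0, 0, 0, 0, 1])

```text
t: 15.8
tcp_pos: [0.5966, -0.1268, 0.1886]
ee_rot: [1.563, 2.716, 0.004]
force: [-0.9, 0.0, -1.9]
width: 0.461
finger_force: 30.8
```

```bash
python3 -c "
from h import *
for i in range(3): show(); cam('top')
plan((.581,.276,.18),(.581,.276,.043))"
```

```text
15.8 [ 0.5966 -0.1268  0.1886] [1.563 2.716 0.004] 0.461 [-0.9  0.  -1.9]
15.85 [ 0.5954 -0.1265  0.1858] [1.565e+00 2.719e+00 2.000e-03] 0.455 [ 0.3  0.1 -2.2]
15.9 [ 0.5944 -0.1263  0.1839] [1.566e+00 2.722e+00 1.000e-03] 0.462 [-0.3 -0.3 -2.2]
(0.581, 0.276, 0.18) n 7 row [0.0506, 0.0273, 0.0004]
(0.581, 0.276, 0.043) n 3 row [-0.0, 0.0, 0.0457]
```

Request:
send_rows(rows=[0, 0, 0, 0.0506, 0.0273, 0, 1, 0, 0, 0, 0.0506, 0.0273, 0, 1, 0, 0, 0, 0.0506, 0.0273, 0, 1, 0, 0, 0, 0.0506, 0.0273, 0, 1, 0, 0, 0, 0.0506, 0.0273, 0, 1])

```text
t: 16.58
tcp_pos: [0.5839, 0.1627, 0.1816]
ee_rot: [-1.566, -2.721, 0.003]
force: [1.6, -0.9, -1.3]
width: 0.458
finger_force: 30.7
```

Request:
send_rows(rows=[0, 0, 0, 0.0506, 0.0273, 0, 1, 0, 0, 0, 0.0506, 0.0273, 0, 1, 0, 0, 0, 0, 0, 0, 1, 0, 0, 0, 0, 0, 0, 1])

```text
t: 17.08
tcp_pos: [0.5806, 0.2758, 0.1817]
ee_rot: [-1.565, -2.722, 0.004]
force: [-0.2, -0.6, -0.3]
width: 0.459
finger_force: 30.8
```

```bash
python3 -c "
from h import *
im,p,o=cups()
for x in o[:7]:print(*x)
for i in range(3): show(); cam('top')
plan((.581,.276,.045))"
```

```text
cup [ 0.4473 -0.1164] 12.8 [326.3 267.3]
cup [0.4521 0.0076] 13.1 [277.4 265.4]
cup [0.4483 0.1629] 35.8 [216. 267.]
cup [0.59   0.0061] 12.6 [277.9 211.2]
cup [ 0.5923 -0.1275] 12.6 [330.1 210.2]
cup [0.6036 0.1311] 12.7 [229.1 205.9]
bright [ 0.4944 -0.303 ] 21.7 [403.9 248.7] 923.5
17.12 [0.5809 0.2751 0.1822] [-1.567 -2.722  0.003] 0.454 [-0.4 -0.8 -1.6]
17.18 [0.5811 0.2748 0.1826] [-1.568 -2.722  0.003] 0.461 [-0.5  0.2 -1.5]
17.23 [0.5814 0.2747 0.183 ] [-1.569e+00 -2.721e+00  2.000e-03] 0.459 [-0.   0.7 -1.6]
(0.581, 0.276, 0.045) n 3 row [0.0005, 0.0001, 0.0461]
```

Request:
send_rows(rows=[0, 0, 0, 0.001, 0, 0.04, 1, 0, 0, 0, 0, 0, 0.05, 1, 0, 0, 0, 0, 0, 0.035, 1, 0, 0, 0, 0, 0, 0.011, 1, 0, 0, 0, 0, 0, 0, 1])

```text
t: 17.9
tcp_pos: [0.5811, 0.2764, 0.0477]
ee_rot: [-1.568, -2.722, 0.0]
force: [-0.4, 0.6, -1.1]
width: 0.457
finger_force: 30.8
```

Request:
send_rows(rows=[0, 0, 0, 0, 0, 0.002, 1, 0, 0, 0, 0, 0, 0, 1])

```text
t: 18.15
tcp_pos: [0.5816, 0.2772, 0.0467]
ee_rot: [1.566, 2.722, 0.003]
force: [-0.1, -0.2, -0.1]
width: 0.463
finger_force: 30.8
```

```bash
python3 -c "
from h import *
for i in range(3): show(); cam('top')"
```

```text
18.15 [0.5816 0.2772 0.0467] [1.566 2.722 0.003] 0.463 [-0.1 -0.2 -0.1]
18.2 [0.5815 0.2772 0.0465] [1.566e+00 2.722e+00 2.000e-03] 0.46 [0.2 0.6 0.5]
18.25 [0.5813 0.2772 0.0463] [1.566e+00 2.722e+00 2.000e-03] 0.461 [ 1.1 -0.8 -1.2]
```

Request:
send_rows(rows=[0, 0, 0, 0, 0, 0.003, 1, 0, 0, 0, 0, 0, 0, 1, 0, 0, 0, 0, 0, 0, 0.4, 0, 0, 0, 0, 0, 0, 0.3, 0, 0, 0, 0, 0, 0, 0.3])

```text
t: 18.92
tcp_pos: [0.5808, 0.2769, 0.0422]
ee_rot: [-1.567, -2.723, 0.001]
force: [-0.1, 0.2, -0.1]
width: 0.696
finger_force: 0.0
```

Request:
send_rows(rows=[0, 0, 0, 0, 0, -0.03, 0.3, 0, 0, 0, 0, 0, -0.05, 0.3, 0, 0, 0, 0, 0, -0.05, 0, 0, 0, -10, 0, 0, 0, 0, 0, 0, -10, 0, 0, 0, 0])

```text
t: 19.55
tcp_pos: [0.5812, 0.2771, 0.1732]
ee_rot: [1.061, 2.956, 0.001]
force: [0.2, -1.0, -0.4]
width: 1.004
finger_force: 0.0
```

Request:
send_rows(rows=[0, 0, -10, 0, 0, 0, 0, 0, 0, -10, 0, 0, 0, 0, 0, 0, -10, 0, 0, 0, 0, 0, 0, -10, 0, 0, 0, 0, 0, 0, 0, 0, 0, 0, 0])

```text
t: 20.18
tcp_pos: [0.5808, 0.2769, 0.1722]
ee_rot: [0.003, -3.141, 0.0]
force: [0.8, 0.3, -0.2]
width: 0.999
finger_force: 0.0
```

```bash
python3 -c "
from h import *
im,p,o=cups()
for x in o:print(*x)
for i in range(2): show(); cam('top')
plan((.4475,-.116,.16),(.4475,-.116,.028))
cv2.imwrite('pics/t3.png',cv2.resize(im[150:310,100:440],None,fx=2.3,fy=2.3))
"
```

```text
cup [ 0.4474 -0.1166] 12.8 [326.4 267.2]
cup [0.4521 0.0075] 13.1 [277.4 265.4]
cup [0.4584 0.163 ] 39.4 [216. 263.]
cup [0.59   0.0061] 12.6 [277.9 211.2]
cup [ 0.5923 -0.1275] 12.6 [330.1 210.2]
cup [0.6036 0.1311] 12.7 [229.1 205.9]
bright [ 0.4944 -0.303 ] 21.7 [403.9 248.7] 924.5
bright [0.5859 0.0067] 8.8 [277.6 211.6] 219.0
bright [0.5988 0.1246] 8.8 [229.8 206.4] 218.0
bright [0.6849 0.1844] 17.9 [206.  171.8] 506.0
20.23 [0.5809 0.2769 0.1722] [-1.000e-03 -3.141e+00  0.000e+00] 0.999 [-0.6 -0.7  0.6]
20.27 [0.5808 0.2769 0.1723] [-2.000e-03 -3.141e+00  0.000e+00] 1.004 [-0.3  0.2 -0.1]
(0.4475, -0.116, 0.16) n 7 row [0.019, -0.0561, 0.0018]
(0.4475, -0.116, 0.028) n 3 row [-0.0, 0.0, 0.044]
```

View pics/t3.png

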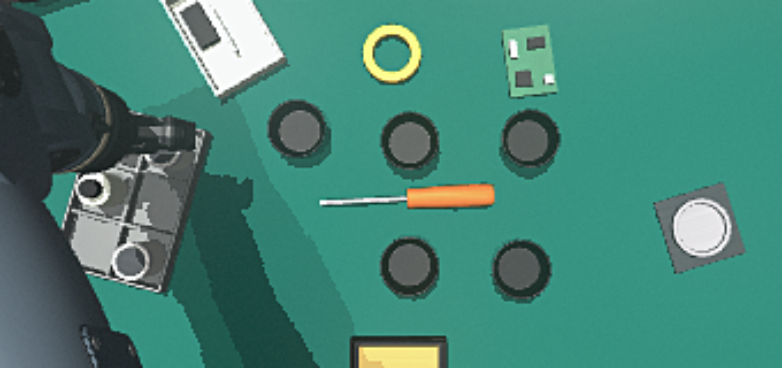

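All five cups are empty. Tins stand in the near cell at (130,262) and near (165,150), the latter partly hidden by the arm. Start the stack with the near-right cup.

Request:
send_rows(rows=[0, 0, 0, 0.019, -0.0561, 0.001, 0, 0, 0, 0, 0.019, -0.0561, 0.001, 0, 0, 0, 0, 0.019, -0.0561, 0.002, 0, 0, 0, 0, 0.019, -0.0561, 0.002, 0, 0, 0, 0, 0.019, -0.0561, 0.002, 0])

```text
t: 20.95
tcp_pos: [0.486, -0.0054, 0.1646]
ee_rot: [-0.001, 3.141, -0.0]
force: [0.7, 0.0, 0.0]
width: 0.998
finger_force: 0.0
```

Request:
send_rows(rows=[0, 0, 0, 0.019, -0.0561, 0.002, 0, 0, 0, 0, 0.019, -0.0561, 0.002, 0, 0, 0, 0, 0, 0, 0, 0, 0, 0, 0, 0, 0, 0, 0])

```text
t: 21.45
tcp_pos: [0.4492, -0.1162, 0.1606]
ee_rot: [-0.0, 3.141, 0.0]
force: [0.1, 0.7, -0.8]
width: 1.002
finger_force: 0.0
```

```bash
python3 -c "
from h import *
for i in range(3): show(); im,p=cam('wrist')
print(proj(p,[.4475,-.116,.052]))
cv2.imwrite('pics/w3.png',im)
plan((.4475,-.116,.028))
"
```

```text
21.45 [ 0.4492 -0.1162  0.1606] [-0.     3.141  0.   ] 1.002 [ 0.1  0.7 -0.8]
21.5 [ 0.4494 -0.1156  0.1606] [-3.000e-03  3.141e+00  0.000e+00] 0.999 [-0.3 -0.3 -0.1]
21.55 [ 0.4495 -0.1153  0.1605] [-0.005  3.141  0.   ] 1.001 [ 0.4 -0.2  0.2]
[[273.50117446 203.53158174]]
(0.4475, -0.116, 0.028) n 3 row [0.0007, -0.0003, 0.0442]
```

View pics/w3.png

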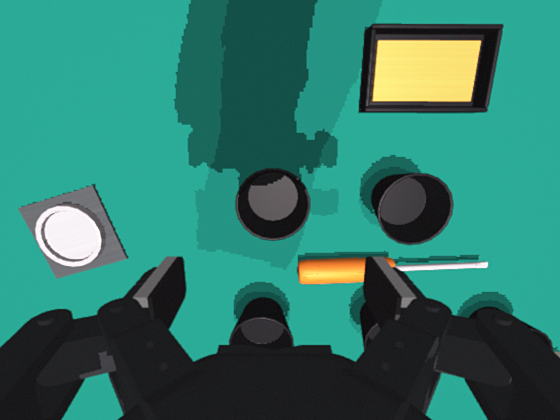

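The wrist view shows the cup rim centred at (272,204), with the prediction at (273,204). Good, descend and grip.

Request:
send_rows(rows=[0, 0, 0, 0.002, -0.001, 0.055, 0, 0, 0, 0, 0, 0, 0.05, 0, 0, 0, 0, 0, 0, 0.025, 0, 0, 0, 0, 0, 0, 0.003, 0, 0, 0, 0, 0, 0, 0, 0.5], force=25)

```text
t: 22.22
tcp_pos: [0.4478, -0.1167, 0.0281]
ee_rot: [-0.007, 3.141, -0.0]
force: [-0.2, 0.5, -0.1]
width: 0.819
finger_force: 0.0
```

Request:
send_rows(rows=[0, 0, 0, 0, 0, 0, 0.5, 0, 0, 0, 0, 0, 0, 0.5, 0, 0, 0, 0, 0, 0, 0.5])

```text
t: 22.6
tcp_pos: [0.4482, -0.117, 0.0289]
ee_rot: [-0.005, 3.139, 0.0]
force: [-1.2, 2.8, 8.4]
width: 0.735
finger_force: 27.7
```

Request:
send_rows(rows=[0, 0, 0, 0, 0, -0.02, 0.5, 0, 0, 0, 0, 0, -0.04, 0.5, 0, 0, 0, 0, 0, -0.05, 0.5, 0, 0, 0, 0, 0, 0, 0.5])

```text
t: 23.1
tcp_pos: [0.4497, -0.1179, 0.1416]
ee_rot: [-0.005, 3.134, -0.004]
force: [-1.0, -0.7, 0.1]
width: 0.731
finger_force: 28.3
```

```bash
python3 -c "
from h import *
for i in range(3): show(); im,p=cam('wrist')
cv2.imwrite('pics/w4.png',im)
plan((.494,-.329,.15),(.494,-.329,.036))
"
```

```text
23.1 [ 0.4497 -0.1179  0.1416] [-0.005  3.134 -0.004] 0.731 [-1.  -0.7  0.1]
23.15 [ 0.4485 -0.1176  0.1395] [-5.000e-03  3.137e+00 -2.000e-03] 0.739 [-0.6 -0.8 -1.9]
23.2 [ 0.4474 -0.1173  0.1381] [-5.00e-03  3.14e+00 -1.00e-03] 0.733 [ 0.2 -0.1 -2.1]
(0.494, -0.329, 0.15) n 4 row [-0.0117, -0.053, -0.0032]
(0.494, -0.329, 0.036) n 2 row [-0.0, 0.0, 0.057]
```

View pics/w4.png

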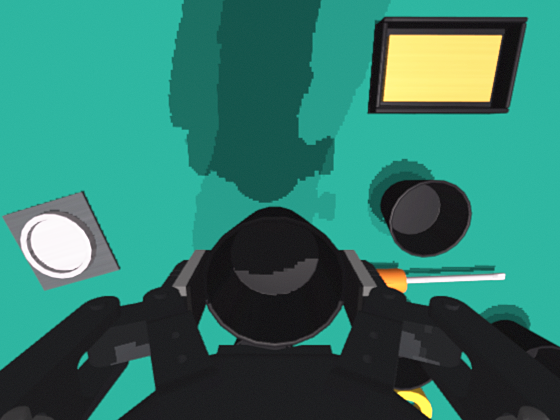

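The cup is held upright between the pads, centred near (275,280). Carry it to the stand.

Request:
send_rows(rows=[0, 0, 0, -0.0117, -0.053, -0.003, 0.5, 0, 0, 0, -0.0117, -0.053, -0.003, 0.5, 0, 0, 0, -0.0117, -0.053, -0.003, 0.5, 0, 0, 0, -0.0117, -0.053, -0.003, 0.5, 0, 0, 0, 0, 0, 0, 0.5])

```text
t: 23.88
tcp_pos: [0.4944, -0.3321, 0.1473]
ee_rot: [-0.001, -3.14, -0.001]
force: [-1.0, 0.6, -0.7]
width: 0.737
finger_force: 28.5
```

Request:
send_rows(rows=[0, 0, 0, 0, 0, 0.045, 0.5, 0, 0, 0, 0, 0, 0.045, 0.5, 0, 0, 0, 0, 0, 0, 0.5, 0, 0, 0, 0, 0, 0, 0.5])

```text
t: 24.38
tcp_pos: [0.4948, -0.3288, 0.0603]
ee_rot: [-0.005, 3.141, -0.0]
force: [0.3, -0.1, -0.8]
width: 0.735
finger_force: 28.8
```

```bash
python3 -c "
from h import *
for i in range(3): show(); im,p=cam('top')
plan((.494,-.329,.035))
"
```

```text
24.38 [ 0.4948 -0.3288  0.0603] [-0.005  3.141 -0.   ] 0.735 [ 0.3 -0.1 -0.8]
24.43 [ 0.4953 -0.3293  0.0611] [-5.00e-03  3.14e+00 -2.00e-03] 0.735 [ 0.6 -0.  -1.1]
24.48 [ 0.4955 -0.3295  0.0613] [-5.000e-03  3.139e+00 -2.000e-03] 0.736 [-1.1 -1.  -1.3]
(0.494, -0.329, 0.035) n 1 row [0.0016, 0.0006, 0.0263]
```

Request:
send_rows(rows=[0, 0, 0, 0.001, 0, 0.015, 0.5, 0, 0, 0, 0, 0, 0.009, 0.5, 0, 0, 0, 0, 0, 0.002, 0.5, 0, 0, 0, 0, 0, 0, 0.5, 0, 0, 0, 0, 0, 0, 0.5])

```text
t: 25.15
tcp_pos: [0.4933, -0.3289, 0.0344]
ee_rot: [-0.005, 3.141, -0.0]
force: [-4.1, 3.0, 15.3]
width: 0.737
finger_force: 29.9
```

```bash
python3 -c "
from h import *
for i in range(3): show(); im,p=cam('top')
"
```

```text
25.15 [ 0.4933 -0.3289  0.0344] [-0.005  3.141 -0.   ] 0.737 [-4.1  3.  15.3]
25.2 [ 0.4933 -0.3289  0.0344] [-0.005  3.141 -0.   ] 0.735 [-3.4  3.  14.7]
25.25 [ 0.4933 -0.3289  0.0344] [-0.005  3.141 -0.   ] 0.735 [-3.6  2.4 15.9]
```

Request:
send_rows(rows=[0, 0, 0, 0, 0, -0.001, 0.4, 0, 0, 0, 0, 0, 0, 0, 0, 0, 0, 0, 0, 0, 0, 0, 0, 0, 0, 0, 0, 0, 0, 0, 0, 0, 0, -0.04, 0])

```text
t: 25.92
tcp_pos: [0.4917, -0.3279, 0.0721]
ee_rot: [0.005, -3.137, -0.005]
force: [0.6, -0.4, 0.1]
width: 1.001
finger_force: 0.0
```

Request:
send_rows(rows=[0, 0, 0, 0, 0, -0.04, 0, 0, 0, 0, 0, 0, -0.05, 0, 0, 0, 0, 0, 0.053, 0, 0, 0, 0, 0, 0, 0.053, 0, 0, 0, 0, 0, 0, 0, 0, 0])

```text
t: 26.55
tcp_pos: [0.4929, -0.2202, 0.1647]
ee_rot: [0.01, -3.141, -0.001]
force: [0.1, -0.3, 0.2]
width: 0.998
finger_force: 0.0
```

```bash
python3 -c "
from h import *
im,p,o=cups()
for x in o:print(*x)
for i in range(2): show(); im2,p2=cam('wrist')
g=im.max(2);m=(g<75).astype(np.uint8);m[:,:375]=0;m[:,440:]=0;m[:215]=0;m[285:]=0
c=max(cv2.findContours(m,cv2.RETR_EXTERNAL,cv2.CHAIN_APPROX_NONE)[0],key=cv2.contourArea)
uv,r=cv2.minEnclosingCircle(c);print('stack',uv,r,ray(p,uv,.058))
cv2.imwrite('pics/s5.png',cv2.hconcat([cv2.resize(im[150:310,200:440],(480,320)),cv2.resize(im2,(320,320))]))
plan((.5923,-.127,.16))
"
```

```text
cup [0.4521 0.0075] 13.1 [277.4 265.4]
cup [ 0.4894 -0.2903] 65.8 [394.5 250.5]
cup [0.5899 0.0055] 12.8 [278.2 211.2]
cup [ 0.5921 -0.1259] 13.0 [329.5 210.3]
cup [0.6036 0.1311] 12.7 [229.1 205.9]
bright [ 0.4254 -0.3652] 23.8 [430. 277.] 337.5
bright [0.5859 0.0067] 8.8 [277.6 211.6] 217.5
bright [0.5988 0.1246] 8.8 [229.8 206.4] 215.5
bright [0.6869 0.1833] 17.3 [206.4 171.1] 480.0
26.6 [ 0.4933 -0.2217  0.1647] [-0.009  3.141 -0.   ] 0.995 [ 0.5 -0.9  0.8]
26.65 [ 0.4935 -0.2228  0.1647] [-7.000e-03  3.141e+00 -1.000e-03] 1.001 [-0.1 -0.4  0.7]
stack (407.0, 249.5) 47.05591583251953 [ 0.49197899 -0.32036085]
(0.5923, -0.127, 0.16) n 3 row [-0.033, 0.032, 0.0015]
```

View pics/s5.png

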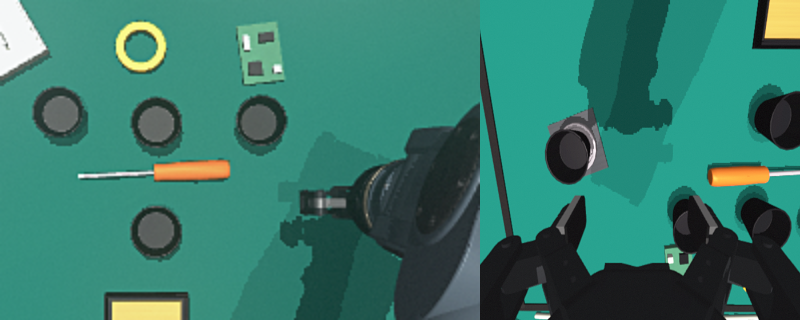

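The first cup stands in the dish. It shows at (572,155) in the right-hand, wrist part. Now the far-right cup.

Request:
send_rows(rows=[0, 0, 0, -0.033, 0.032, 0.001, 0, 0, 0, 0, -0.033, 0.032, 0.001, 0, 0, 0, 0, -0.033, 0.032, 0.002, 0, 0, 0, 0, 0, 0, 0, 0, 0, 0, 0, 0, 0, 0, 0])

```text
t: 27.32
tcp_pos: [0.5916, -0.1277, 0.1599]
ee_rot: [0.004, -3.14, 0.0]
force: [-0.3, -0.0, -0.0]
width: 0.999
finger_force: 0.0
```

```bash
python3 -c "
from h import *
for i in range(4): show(); im,p=cam('wrist')
plan((.5923,-.1265,.028))
"
```

```text
27.32 [ 0.5916 -0.1277  0.1599] [ 0.004 -3.14   0.   ] 0.999 [-0.3 -0.  -0. ]
27.38 [ 0.5914 -0.1279  0.1601] [ 3.000e-03 -3.141e+00  0.000e+00] 0.999 [-0.6  0.1 -0.2]
27.43 [ 0.5913 -0.128   0.1603] [ 2.000e-03 -3.141e+00  0.000e+00] 1.001 [ 0.2  0.3 -0. ]
27.48 [ 0.5913 -0.1279  0.1605] [ 2.000e-03 -3.141e+00  0.000e+00] 1.001 [-0.2  1.2 -0.8]
(0.5923, -0.1265, 0.028) n 3 row [-0.0003, 0.0005, 0.0442]
```

Request:
send_rows(rows=[0, 0, 0, -0.001, 0.001, 0.055, 0, 0, 0, 0, 0, 0, 0.05, 0, 0, 0, 0, 0, 0, 0.025, 0, 0, 0, 0, 0, 0, 0.002, 0, 0, 0, 0, 0, 0, 0, 0.5], force=25)

```text
t: 28.15
tcp_pos: [0.5934, -0.1263, 0.0296]
ee_rot: [-0.004, 3.14, -0.001]
force: [0.5, -0.4, -0.5]
width: 0.814
finger_force: 0.0
```

Request:
send_rows(rows=[0, 0, 0, 0, 0, 0, 0.5, 0, 0, 0, 0, 0, 0, 0.5, 0, 0, 0, 0, 0, 0, 0.5])

```text
t: 28.52
tcp_pos: [0.594, -0.1263, 0.0303]
ee_rot: [-0.004, 3.139, -0.002]
force: [-1.4, -1.9, 6.3]
width: 0.735
finger_force: 27.4
```

Request:
send_rows(rows=[0, 0, 0, 0, 0, -0.02, 0.5, 0, 0, 0, 0, 0, -0.05, 0.5, 0, 0, 0, 0, 0, -0.05, 0.5, 0, 0, 0, 0, 0, 0, 0.5, 0, 0, 0, 0, 0, 0, 0.5])

```text
t: 29.15
tcp_pos: [0.5928, -0.1256, 0.1486]
ee_rot: [-0.005, 3.141, -0.0]
force: [-0.3, -0.8, -1.5]
width: 0.739
finger_force: 28.1
```

```bash
python3 -c "
from h import *
for i in range(3): show(); im,p=cam('wrist')
plan((.493,-.329,.15))
"
```

```text
29.15 [ 0.5928 -0.1256  0.1486] [-0.005  3.141 -0.   ] 0.739 [-0.3 -0.8 -1.5]
29.2 [ 0.5923 -0.1256  0.1477] [ 0.005 -3.14  -0.   ] 0.732 [-0.1 -0.1 -1.8]
29.25 [ 0.5921 -0.1255  0.1473] [ 5.00e-03 -3.14e+00 -1.00e-03] 0.738 [ 0.3 -1.4 -1.7]
(0.493, -0.329, 0.15) n 4 row [0.0249, -0.0508, -0.0007]
```

Request:
send_rows(rows=[0, 0, 0, 0.0249, -0.0508, 0, 0.5, 0, 0, 0, 0.0249, -0.0508, 0, 0.5, 0, 0, 0, 0.0249, -0.0508, 0, 0.5, 0, 0, 0, 0.0249, -0.0508, 0, 0.5, 0, 0, 0, 0, 0, 0, 0.5])

```text
t: 29.92
tcp_pos: [0.4916, -0.3322, 0.1473]
ee_rot: [-0.003, -3.14, -0.001]
force: [-0.4, 1.2, -0.5]
width: 0.733
finger_force: 28.2
```

Request:
send_rows(rows=[0, 0, 0, 0, 0, 0.02, 0.5, 0, 0, 0, 0, 0, 0.025, 0.5, 0, 0, 0, 0, 0, 0, 0.5, 0, 0, 0, 0, 0, 0, 0.5])

```text
t: 30.42
tcp_pos: [0.4942, -0.3289, 0.1038]
ee_rot: [0.006, -3.141, -0.0]
force: [0.2, 0.3, 0.4]
width: 0.737
finger_force: 28.3
```

```bash
python3 -c "
from h import *
for i in range(4): show(); im,p=cam('wrist')
plan((.493,-.329,.056))
"
```

```text
30.43 [ 0.4942 -0.3289  0.1038] [ 0.006 -3.141 -0.   ] 0.737 [0.2 0.3 0.4]
30.48 [ 0.4945 -0.3291  0.1042] [-6.000e-03  3.141e+00 -1.000e-03] 0.74 [-0.4 -1.1 -1.3]
30.52 [ 0.4945 -0.3293  0.1044] [-5.000e-03  3.141e+00 -1.000e-03] 0.735 [ 0.3 -0.7 -0.8]
30.57 [ 0.4945 -0.3294  0.1044] [-5.00e-03  3.14e+00 -1.00e-03] 0.736 [-0.2 -0.8 -1. ]
(0.493, -0.329, 0.056) n 1 row [0.0015, 0.0004, 0.0483]
```

Request:
send_rows(rows=[0, 0, 0, 0.002, 0, 0.02, 0.5, 0, 0, 0, 0, 0, 0.016, 0.5, 0, 0, 0, 0, 0, 0.008, 0.5, 0, 0, 0, 0, 0, 0, 0.5])

```text
t: 31.12
tcp_pos: [0.4918, -0.3291, 0.059]
ee_rot: [0.005, -3.141, -0.001]
force: [-1.3, -0.5, -1.2]
width: 0.737
finger_force: 28.3
```

Request:
send_rows(rows=[0, 0, 0, 0, 0, 0.003, 0.5, 0, 0, 0, 0, 0, 0, 0.5])

```text
t: 31.38
tcp_pos: [0.4921, -0.3293, 0.0567]
ee_rot: [-0.005, 3.141, -0.0]
force: [-0.4, -0.1, -0.1]
width: 0.733
finger_force: 28.3
```

Request:
send_rows(rows=[0, 0, 0, 0, 0, 0.002, 0.5, 0, 0, 0, 0, 0, 0, 0.5, 0, 0, 0, 0, 0, 0, 0.5])

```text
t: 31.75
tcp_pos: [0.4925, -0.3295, 0.0562]
ee_rot: [-0.005, 3.14, -0.002]
force: [-2.9, 2.4, 12.7]
width: 0.73
finger_force: 29.2
```

Request:
send_rows(rows=[0, 0, 0, 0, 0, -0.001, 0.4, 0, 0, 0, 0, 0, 0, 0, 0, 0, 0, 0, 0, 0, 0, 0, 0, 0, 0, 0, 0, 0, 0, 0, 0, 0, 0, -0.04, 0])

```text
t: 32.38
tcp_pos: [0.4901, -0.3281, 0.0931]
ee_rot: [0.005, -3.137, -0.005]
force: [0.9, 0.1, 0.9]
width: 1.002
finger_force: 0.0
```

Request:
send_rows(rows=[0, 0, 0, 0, 0, -0.04, 0, 0, 0, 0, 0, 0, -0.03, 0, 0, 0, 0, -0.01, 0.06, 0, 0, 0, 0, 0, -0.01, 0.06, 0, 0, 0, 0, 0, 0, 0, 0, 0])

```text
t: 33.0
tcp_pos: [0.5119, -0.2057, 0.1656]
ee_rot: [0.012, -3.141, -0.001]
force: [0.4, -0.4, -0.2]
width: 1.005
finger_force: 0.0
```

```bash
python3 -c "
from h import *
im,p,o=cups()
for x in o:
  if x[0]=='cup':print(*x)
for i in range(3): show(); im2,p2=cam('wrist')
plan((.59,.0058,.16))
"
```

```text
cup [0.4519 0.0077] 13.1 [277.3 265.5]
cup [0.5899 0.0055] 12.8 [278.2 211.2]
cup [0.6036 0.1311] 12.7 [229.1 205.9]
cup [ 0.5123 -0.2742] 72.4 [388.  241.5]
33.05 [ 0.5119 -0.2075  0.1656] [-0.01   3.141 -0.   ] 0.998 [ 0.3 -1.4 -0.9]
33.1 [ 0.5118 -0.2087  0.1656] [-7.000e-03  3.141e+00 -1.000e-03] 0.998 [ 0.3 -0.3  0. ]
33.15 [ 0.5117 -0.2095  0.1655] [-5.000e-03  3.142e+00 -1.000e-03] 0.999 [ 0.5  0.7 -1.7]
(0.59, 0.0058, 0.16) n 4 row [-0.0197, 0.0539, 0.0013]
```

Request:
send_rows(rows=[0, 0, 0, -0.0197, 0.0539, 0.001, 0, 0, 0, 0, -0.0197, 0.0539, 0.001, 0, 0, 0, 0, -0.0197, 0.0539, 0.001, 0, 0, 0, 0, -0.0197, 0.0539, 0.002, 0, 0, 0, 0, 0, 0, 0, 0])

```text
t: 33.83
tcp_pos: [0.591, 0.0088, 0.1597]
ee_rot: [0.009, -3.141, -0.001]
force: [0.2, -0.4, -0.3]
width: 0.998
finger_force: 0.0
```

```bash
python3 -c "
from h import *
for i in range(5): show(); im,p=cam('top')
plan((.5905,.0058,.029))
"
```

```text
33.83 [0.591  0.0088 0.1597] [ 9.000e-03 -3.141e+00 -1.000e-03] 0.998 [ 0.2 -0.4 -0.3]
33.88 [0.5903 0.0071 0.1598] [ 0.007 -3.141  0.   ] 0.998 [ 1.  -1.  -0.6]
33.92 [0.5898 0.006  0.1599] [ 5.000e-03 -3.141e+00  1.000e-03] 1.003 [-0.6  0.3 -0.6]
33.98 [0.5896 0.0054 0.1601] [ 3.000e-03 -3.141e+00  1.000e-03] 0.997 [-0.1  0.8 -0.9]
34.02 [0.5895 0.0051 0.1603] [ 2.000e-03 -3.141e+00  1.000e-03] 1.002 [ 0.9  0.5 -0.4]
(0.5905, 0.0058, 0.029) n 3 row [-0.0004, 0.0003, 0.0438]
```

Request:
send_rows(rows=[0, 0, 0, -0.001, 0.001, 0.055, 0, 0, 0, 0, 0, 0, 0.05, 0, 0, 0, 0, 0, 0, 0.025, 0, 0, 0, 0, 0, 0, 0.001, 0, 0, 0, 0, 0, 0, 0, 0.5], force=25)

```text
t: 34.7
tcp_pos: [0.5914, 0.0068, 0.0306]
ee_rot: [-0.003, 3.14, -0.0]
force: [-0.1, 0.6, 0.3]
width: 0.814
finger_force: 0.0
```

Request:
send_rows(rows=[0, 0, 0, 0, 0, 0, 0.5, 0, 0, 0, 0, 0, 0, 0.5, 0, 0, 0, 0, 0, 0, 0.5])

```text
t: 35.08
tcp_pos: [0.5918, 0.0071, 0.0318]
ee_rot: [-0.004, 3.138, -0.001]
force: [-2.1, -2.3, 4.7]
width: 0.748
finger_force: 26.3
```

Request:
send_rows(rows=[0, 0, 0, 0, 0, -0.02, 0.5, 0, 0, 0, 0, 0, -0.05, 0.5, 0, 0, 0, 0, 0, -0.055, 0.5, 0, 0, 0, 0, 0, 0, 0.5, 0, 0, 0, 0, 0, 0, 0.5])

```text
t: 35.7
tcp_pos: [0.5909, 0.0075, 0.1553]
ee_rot: [-0.005, 3.14, -0.0]
force: [0.0, -0.5, -1.4]
width: 0.747
finger_force: 28.1
```

```bash
python3 -c "
from h import *
for i in range(4): show(); im,p=cam('top')
plan((.493,-.329,.153))
"
```

```text
35.7 [0.5909 0.0075 0.1553] [-0.005  3.14  -0.   ] 0.747 [ 0.  -0.5 -1.4]
35.75 [0.5903 0.0076 0.1542] [ 0.005 -3.141  0.   ] 0.745 [-0.   0.2 -0.9]
35.8 [0.59   0.0076 0.1536] [ 0.005 -3.14   0.   ] 0.747 [ 0.1 -0.1 -1. ]
35.85 [0.5899 0.0076 0.1534] [ 0.005 -3.14   0.   ] 0.744 [-0.7 -0.6 -0.5]
(0.493, -0.329, 0.153) n 6 row [0.0163, -0.0561, 0.0001]
```

Request:
send_rows(rows=[0, 0, 0, 0.0163, -0.0561, 0, 0.5, 0, 0, 0, 0.0163, -0.0561, 0, 0.5, 0, 0, 0, 0.0163, -0.0561, 0, 0.5, 0, 0, 0, 0.0163, -0.0561, 0, 0.5, 0, 0, 0, 0.0163, -0.0561, 0, 0.5])

```text
t: 36.52
tcp_pos: [0.509, -0.2746, 0.1536]
ee_rot: [0.005, -3.14, -0.001]
force: [0.3, 1.3, -1.7]
width: 0.743
finger_force: 28.1
```

Request:
send_rows(rows=[0, 0, 0, 0.0163, -0.0561, 0, 0.5, 0, 0, 0, 0, 0, 0, 0.5, 0, 0, 0, 0, 0, 0, 0.5, 0, 0, 0, 0, 0, 0, 0.5])

```text
t: 37.02
tcp_pos: [0.4942, -0.3281, 0.1541]
ee_rot: [0.007, -3.141, -0.001]
force: [0.3, 1.0, -0.5]
width: 0.745
finger_force: 28.2
```

```bash
python3 -c "
from h import *
for i in range(4): show(); im,p=cam('wrist')
plan((.493,-.329,.078))
"
```

```text
37.02 [ 0.4942 -0.3281  0.1541] [ 7.000e-03 -3.141e+00 -1.000e-03] 0.745 [ 0.3  1.  -0.5]
37.08 [ 0.4943 -0.328   0.1543] [ 0.007 -3.141 -0.   ] 0.745 [ 0.2  1.1 -0.3]
37.12 [ 0.4943 -0.3281  0.1544] [ 0.008 -3.141 -0.   ] 0.747 [-0.6 -0.4 -0.9]
37.17 [ 0.4944 -0.3282  0.1545] [ 0.007 -3.141 -0.   ] 0.747 [-0.4  0.1 -1.1]
(0.493, -0.329, 0.078) n 2 row [0.0007, -0.0003, 0.0383]
```

Request:
send_rows(rows=[0, 0, 0, 0.001, -0.001, 0.03, 0.5, 0, 0, 0, 0, 0, 0.025, 0.5, 0, 0, 0, 0, 0, 0.012, 0.5, 0, 0, 0, 0, 0, 0.005, 0.5, 0, 0, 0, 0, 0, 0, 0.5])

```text
t: 37.85
tcp_pos: [0.4932, -0.3303, 0.0829]
ee_rot: [-0.005, 3.141, -0.001]
force: [0.0, -0.1, -0.6]
width: 0.741
finger_force: 28.2
```

Request:
send_rows(rows=[0, 0, 0, 0, 0, 0.002, 0.5, 0, 0, 0, 0, 0, 0, 0.5])

```text
t: 38.1
tcp_pos: [0.4931, -0.3303, 0.0809]
ee_rot: [-0.005, 3.141, -0.001]
force: [0.2, 0.3, -0.6]
width: 0.744
finger_force: 28.2
```

Request:
send_rows(rows=[0, 0, 0, 0, 0, 0.002, 0.5, 0, 0, 0, 0, 0, 0, 0.5, 0, 0, 0, 0, 0, 0, 0.5])

```text
t: 38.48
tcp_pos: [0.4929, -0.3302, 0.0785]
ee_rot: [0.005, -3.142, 0.0]
force: [0.1, 0.5, -1.0]
width: 0.744
finger_force: 28.2
```

Request:
send_rows(rows=[0, 0, 0, 0, 0, 0.002, 0.5, 0, 0, 0, 0, 0, 0, 0.5, 0, 0, 0, 0, 0, 0, 0.5])

```text
t: 38.85
tcp_pos: [0.4933, -0.3303, 0.0778]
ee_rot: [-0.005, 3.14, -0.001]
force: [-2.0, 2.4, 11.5]
width: 0.746
finger_force: 28.8
```

Seated at .0778, as expected. Release, retract and go for the next cup.

Request:
send_rows(rows=[0, 0, 0, 0, 0, -0.001, 0.4, 0, 0, 0, 0, 0, 0, 0, 0, 0, 0, 0, 0, 0, 0, 0, 0, 0, 0, 0, 0, 0, 0, 0, 0, 0, 0, -0.04, 0])

```text
t: 39.48
tcp_pos: [0.4912, -0.3291, 0.1151]
ee_rot: [0.005, -3.137, -0.005]
force: [0.3, -0.5, 0.5]
width: 1.004
finger_force: 0.0
```

Request:
send_rows(rows=[0, 0, 0, 0, 0, -0.05, 0, 0, 0, 0, 0.01, 0.055, 0, 0, 0, 0, 0, 0.01, 0.055, 0, 0, 0, 0, 0, 0, 0.055, 0, 0, 0, 0, 0, 0, 0, 0, 0])

```text
t: 40.1
tcp_pos: [0.472, -0.1623, 0.1678]
ee_rot: [-0.011, 3.142, 0.001]
force: [0.8, -0.1, 0.1]
width: 0.999
finger_force: 0.0
```

```bash
python3 -c "
from h import *
im,p,o=cups()
for x in o:
  if x[0]=='cup':print(*x)
for i in range(3): show(); im2,p2=cam('wrist')
plan((.4525,.0077,.16))
"
```

```text
cup [0.4519 0.0077] 13.1 [277.3 265.5]
cup [ 0.468  -0.2085] 51.5 [362.5 259. ]
cup [0.6037 0.1312] 12.7 [229.  205.8]
40.15 [ 0.4725 -0.164   0.1678] [-9.000e-03  3.141e+00 -1.000e-03] 0.999 [ 0.3 -0.8 -0.8]
40.2 [ 0.4727 -0.165   0.1677] [-7.000e-03  3.141e+00 -1.000e-03] 1.001 [-0.6 -0.6 -0.3]
40.25 [ 0.4727 -0.1657  0.1676] [-5.000e-03  3.141e+00 -1.000e-03] 1.002 [0.4 0.3 0.1]
(0.4525, 0.0077, 0.16) n 3 row [0.0066, 0.0579, 0.0025]
```

Request:
send_rows(rows=[0, 0, 0, 0.0066, 0.0579, 0.002, 0, 0, 0, 0, 0.0066, 0.0579, 0.002, 0, 0, 0, 0, 0.0066, 0.0579, 0.003, 0, 0, 0, 0, 0, 0, 0, 0, 0, 0, 0, 0, 0, 0, 0])

```text
t: 40.92
tcp_pos: [0.4526, 0.0076, 0.1604]
ee_rot: [-0.004, 3.142, -0.001]
force: [-0.3, -0.7, 0.6]
width: 0.998
finger_force: 0.0
```

```bash
cat >> h.py <<'E'
def stack(z):
    im,p=cam('top');m=(im.max(2)<75).astype(np.uint8);m[:,:370]=0;m[:,445:]=0;m[:210]=0;m[290:]=0
    c=max(cv2.findContours(m,cv2.RETR_EXTERNAL,cv2.CHAIN_APPROX_NONE)[0],key=cv2.contourArea)
    uv,r=cv2.minEnclosingCircle(c);print('stack',np.round(uv,1),round(r,1),ray(p,uv,z).round(4),'expected px',proj(p,[.494,-.329,z]).round(1));return im
E
python3 -c "
from h import *
for i in range(4): show(); cam('wrist')
stack(.098)
plan((.4525,.0077,.029))
"
```

```text
40.92 [0.4526 0.0076 0.1604] [-4.000e-03  3.142e+00 -1.000e-03] 0.998 [-0.3 -0.7  0.6]
40.98 [0.4526 0.0071 0.1604] [-2.000e-03  3.141e+00 -1.000e-03] 0.995 [-0.5 -1.   0.3]
41.02 [0.4526 0.0069 0.1604] [-1.000e-03  3.142e+00 -1.000e-03] 1.003 [0.8 0.3 0. ]
41.08 [0.4525 0.0069 0.1604] [ 1.000e-03 -3.142e+00  1.000e-03] 1.0 [-0.  -0.5  0.8]
stack [410.5 250.5] 18.7 [ 0.49   -0.3166] expected px [[415.6 248.9]]
(0.4525, 0.0077, 0.029) n 3 row [-0.0, 0.0002, 0.0438]
```

Request:
send_rows(rows=[0, 0, 0, 0, 0.001, 0.055, 0, 0, 0, 0, 0, 0, 0.05, 0, 0, 0, 0, 0, 0, 0.025, 0, 0, 0, 0, 0, 0, 0.001, 0, 0, 0, 0, 0, 0, 0, 0.5], force=25)

```text
t: 41.8
tcp_pos: [0.4528, 0.0089, 0.0303]
ee_rot: [-0.003, 3.141, -0.0]
force: [0.5, -0.2, -0.2]
width: 0.816
finger_force: 0.0
```

Request:
send_rows(rows=[0, 0, 0, 0, 0, 0, 0.5, 0, 0, 0, 0, 0, 0, 0.5, 0, 0, 0, 0, 0, 0, 0.5])

```text
t: 42.18
tcp_pos: [0.4533, 0.0091, 0.0312]
ee_rot: [-0.004, 3.139, -0.001]
force: [-1.4, -1.4, 6.4]
width: 0.75
finger_force: 26.4
```

Request:
send_rows(rows=[0, 0, 0, 0, 0, -0.02, 0.5, 0, 0, 0, 0, 0, -0.06, 0.5, 0, 0, 0, 0, 0, -0.06, 0.5, 0, 0, 0, 0, 0, 0, 0.5, 0, 0, 0, 0, 0, 0, 0.5])

```text
t: 42.8
tcp_pos: [0.4522, 0.0093, 0.17]
ee_rot: [-0.005, 3.14, -0.0]
force: [-0.2, -0.8, -1.7]
width: 0.741
finger_force: 28.2
```

```bash
python3 -c "
from h import *
for i in range(4): show(); im,p=cam('top')
plan((.493,-.329,.175))
"
```

```text
42.8 [0.4522 0.0093 0.17  ] [-0.005  3.14  -0.   ] 0.741 [-0.2 -0.8 -1.7]
42.85 [0.4516 0.0093 0.1692] [ 0.005 -3.141  0.   ] 0.743 [-0.1 -0.3 -0.5]
42.9 [0.4513 0.0093 0.1687] [ 0.005 -3.14   0.   ] 0.746 [-0.1 -0.8 -1. ]
42.95 [0.4513 0.0093 0.1684] [ 0.005 -3.14   0.   ] 0.745 [-0.4 -0.1 -1.4]
(0.493, -0.329, 0.175) n 6 row [-0.0068, -0.0564, -0.0011]
```

Request:
send_rows(rows=[0, 0, 0, -0.0068, -0.0564, -0.001, 0.5, 0, 0, 0, -0.0068, -0.0564, -0.001, 0.5, 0, 0, 0, -0.0068, -0.0564, -0.001, 0.5, 0, 0, 0, -0.0068, -0.0564, -0.001, 0.5, 0, 0, 0, -0.0068, -0.0564, -0.001, 0.5])

```text
t: 43.62
tcp_pos: [0.4865, -0.2743, 0.1734]
ee_rot: [0.004, -3.14, -0.001]
force: [0.6, 0.1, -0.4]
width: 0.746
finger_force: 28.2
```

Request:
send_rows(rows=[0, 0, 0, -0.0068, -0.0564, 0, 0.5, 0, 0, 0, 0, 0, 0, 0.5, 0, 0, 0, 0, 0, 0, 0.5, 0, 0, 0, 0, 0, 0, 0.5])

```text
t: 44.12
tcp_pos: [0.4937, -0.3277, 0.1742]
ee_rot: [0.006, -3.141, -0.001]
force: [-0.1, -0.7, -0.2]
width: 0.743
finger_force: 28.2
```

```bash
python3 -c "
from h import *
for i in range(4): show(); im,p=cam('wrist')
cv2.imwrite('pics/w6.png',im)
plan((.493,-.3295,.097))
"
```

```text
44.12 [ 0.4937 -0.3277  0.1742] [ 6.000e-03 -3.141e+00 -1.000e-03] 0.743 [-0.1 -0.7 -0.2]
44.17 [ 0.4939 -0.3277  0.1744] [ 0.007 -3.141 -0.   ] 0.744 [ 0.3  0.3 -0.4]
44.23 [ 0.494  -0.3278  0.1746] [ 0.007 -3.142 -0.   ] 0.74 [ 0.5  0.3 -0.4]
44.27 [ 0.494  -0.3279  0.1747] [-0.007  3.141 -0.   ] 0.749 [ 0.5 -0.6 -0. ]
(0.493, -0.3295, 0.097) n 2 row [0.0006, -0.0007, 0.0389]
```

View pics/w6.png

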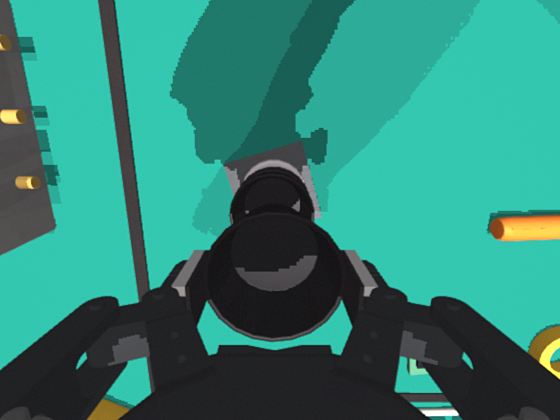

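The stack in the dish is centred at about (272,195), straight under the held cup. Descend .077 in steps.

Request:
send_rows(rows=[0, 0, 0, 0.001, -0.001, 0.03, 0.5, 0, 0, 0, 0, 0, 0.025, 0.5, 0, 0, 0, 0, 0, 0.013, 0.5, 0, 0, 0, 0, 0, 0.006, 0.5, 0, 0, 0, 0, 0, 0, 0.5])

```text
t: 44.95
tcp_pos: [0.4931, -0.3299, 0.1008]
ee_rot: [-0.005, 3.141, -0.0]
force: [0.1, 0.5, 0.1]
width: 0.745
finger_force: 28.2
```

Request:
send_rows(rows=[0, 0, 0, 0, 0, 0.002, 0.5, 0, 0, 0, 0, 0, 0, 0.5])

```text
t: 45.2
tcp_pos: [0.4931, -0.3301, 0.0989]
ee_rot: [-0.005, 3.141, -0.001]
force: [-0.1, 0.2, -0.6]
width: 0.741
finger_force: 28.2
```

Request:
send_rows(rows=[0, 0, 0, 0, 0, 0.002, 0.5, 0, 0, 0, 0, 0, 0, 0.5, 0, 0, 0, 0, 0, 0, 0.5])

```text
t: 45.58
tcp_pos: [0.4933, -0.3302, 0.0972]
ee_rot: [-0.005, 3.14, -0.001]
force: [-0.6, 0.4, 5.6]
width: 0.741
finger_force: 28.6
```

Seated. Release, rise and go for the last cup.

Request:
send_rows(rows=[0, 0, 0, 0, 0, 0, 0.4, 0, 0, 0, 0, 0, 0, 0, 0, 0, 0, 0, 0, 0, 0, 0, 0, 0, 0, 0, 0, 0, 0, 0, 0, 0, 0, -0.045, 0])

```text
t: 46.2
tcp_pos: [0.4911, -0.3287, 0.1389]
ee_rot: [0.005, -3.136, -0.006]
force: [-0.7, -0.8, 1.3]
width: 1.003
finger_force: 0.0
```

Request:
send_rows(rows=[0, 0, 0, 0, 0, -0.045, 0, 0, 0, 0, -0.014, 0.058, 0, 0, 0, 0, 0, -0.014, 0.058, 0, 0, 0, 0, 0, -0.014, 0.058, 0, 0, 0, 0, 0, -0.014, 0.058, 0, 0])

```text
t: 46.82
tcp_pos: [0.5484, -0.096, 0.1865]
ee_rot: [-0.004, 3.141, -0.0]
force: [0.9, -0.1, -0.8]
width: 1.002
finger_force: 0.0
```

Request:
send_rows(rows=[0, 0, 0, 0, 0, 0, 0])

```text
t: 46.95
tcp_pos: [0.5489, -0.0941, 0.1864]
ee_rot: [-0.013, 3.141, 0.001]
force: [0.0, -0.2, -0.1]
width: 1.005
finger_force: 0.0
```

```bash
python3 -c "
from h import *
im,p,o=cups()
for x in o:
  if x[0]=='cup':print(*x)
for i in range(3): show(); im2,p2=cam('wrist')
plan((.604,.131,.165))
"
```

```text
cup [ 0.4906 -0.354 ] 13.5 [419.5 250. ]
cup [0.6037 0.1312] 12.7 [229.  205.8]
cup [ 0.5481 -0.0872] 72.8 [314.5 227.5]
47.0 [ 0.5485 -0.096   0.1864] [ 0.01  -3.141  0.   ] 0.999 [-0.5  0.5 -0.5]
47.05 [ 0.5482 -0.0973  0.1864] [ 8.000e-03 -3.141e+00  1.000e-03] 0.998 [-0.3  0.2  0.2]
47.1 [ 0.5481 -0.0981  0.1864] [ 5.000e-03 -3.141e+00  1.000e-03] 1.001 [ 0.   0.3 -1.1]
(0.604, 0.131, 0.165) n 4 row [-0.0141, 0.0574, 0.0053]
```

Request:
send_rows(rows=[0, 0, 0, -0.0141, 0.0574, 0.005, 0, 0, 0, 0, -0.0141, 0.0574, 0.005, 0, 0, 0, 0, -0.0141, 0.0574, 0.005, 0, 0, 0, 0, -0.0141, 0.0574, 0.006, 0, 0, 0, 0, 0, 0, 0, 0])

```text
t: 47.78
tcp_pos: [0.6046, 0.134, 0.1643]
ee_rot: [0.008, -3.141, -0.0]
force: [0.1, -1.0, -0.4]
width: 1.0
finger_force: 0.0
```

```bash
python3 -c "
from h import *
for i in range(5): show(); cam('wrist')
stack(.118)
plan((.604,.131,.03))
"
```

```text
47.77 [0.6046 0.134  0.1643] [ 0.008 -3.141 -0.   ] 1.0 [ 0.1 -1.  -0.4]
47.83 [0.6041 0.1322 0.1646] [ 6.00e-03 -3.14e+00  1.00e-03] 1.002 [-0.1 -0.5  0.7]
47.88 [0.604 0.131 0.165] [ 4.000e-03 -3.141e+00  1.000e-03] 1.001 [ 0.7 -0.2  0.9]
47.92 [0.6039 0.1304 0.1653] [ 2.000e-03 -3.141e+00  1.000e-03] 0.999 [ 0.5 -0.  -0. ]
47.98 [0.604  0.1301 0.1655] [ 1.000e-03 -3.141e+00  1.000e-03] 0.999 [-0.6  0.1 -0.4]
stack [412.  251.4] 20.1 [ 0.4882 -0.3138] expected px [[418.3 249. ]]
(0.604, 0.131, 0.03) n 3 row [0.0, 0.0003, 0.0452]
```

Request:
send_rows(rows=[0, 0, 0, 0, 0.001, 0.055, 0, 0, 0, 0, 0, 0, 0.05, 0, 0, 0, 0, 0, 0, 0.027, 0, 0, 0, 0, 0, 0, 0.003, 0, 0, 0, 0, 0, 0, 0, 0.5], force=25)

```text
t: 48.7
tcp_pos: [0.6046, 0.1325, 0.0315]
ee_rot: [-0.003, 3.14, 0.0]
force: [0.4, -0.1, 0.6]
width: 0.819
finger_force: 0.0
```

Request:
send_rows(rows=[0, 0, 0, 0, 0, 0, 0.5, 0, 0, 0, 0, 0, 0, 0.5, 0, 0, 0, 0, 0, 0, 0.5])

```text
t: 49.08
tcp_pos: [0.605, 0.1329, 0.0324]
ee_rot: [-0.004, 3.139, -0.0]
force: [-0.7, -1.8, 8.5]
width: 0.737
finger_force: 27.4
```

Request:
send_rows(rows=[0, 0, 0, 0, 0, -0.04, 0.5, 0, 0, 0, 0, 0, -0.06, 0.5, 0, 0, 0, 0, 0, -0.06, 0.5, 0, 0, 0, 0, 0, 0, 0.5, 0, 0, 0, 0, 0, 0, 0.5])

```text
t: 49.7
tcp_pos: [0.6039, 0.1331, 0.1908]
ee_rot: [-0.005, 3.141, 0.0]
force: [0.1, -0.1, -0.6]
width: 0.74
finger_force: 28.1
```

```bash
python3 -c "
from h import *
for i in range(4): show(); im,p=cam('top')
plan((.493,-.3295,.192))
"
```

```text
49.7 [0.6039 0.1331 0.1908] [-0.005  3.141  0.   ] 0.74 [ 0.1 -0.1 -0.6]
49.75 [0.6034 0.1329 0.1897] [ 0.005 -3.141  0.   ] 0.741 [-0.2  0.3 -1.7]
49.8 [0.6032 0.1329 0.1892] [ 5.00e-03 -3.14e+00  1.00e-03] 0.742 [-0.1  0.1 -1.7]
49.85 [0.6031 0.1328 0.189 ] [ 5.000e-03 -3.139e+00  1.000e-03] 0.74 [-0.3 -1.1 -1.2]
(0.493, -0.3295, 0.192) n 8 row [0.014, -0.0578, -0.0003]
```

Request:
send_rows(rows=[0, 0, 0, 0.014, -0.0578, 0, 0.5, 0, 0, 0, 0.014, -0.0578, 0, 0.5, 0, 0, 0, 0.014, -0.0578, 0, 0.5, 0, 0, 0, 0.014, -0.0578, 0, 0.5, 0, 0, 0, 0.014, -0.0578, 0, 0.5])

```text
t: 50.52
tcp_pos: [0.5338, -0.1578, 0.1896]
ee_rot: [0.005, -3.14, -0.0]
force: [0.4, 0.4, -1.3]
width: 0.741
finger_force: 28.2
```

Request:
send_rows(rows=[0, 0, 0, 0.014, -0.0578, -0.001, 0.5, 0, 0, 0, 0.014, -0.0578, -0.001, 0.5, 0, 0, 0, 0.014, -0.0578, -0.001, 0.5, 0, 0, 0, 0, 0, 0, 0.5, 0, 0, 0, 0, 0, 0, 0.5])

```text
t: 51.15
tcp_pos: [0.4928, -0.3296, 0.1925]
ee_rot: [0.003, -3.14, -0.002]
force: [-0.2, 0.4, -1.4]
width: 0.74
finger_force: 28.2
```

```bash
python3 -c "
from h import *
for i in range(5): show(); im,p=cam('wrist')
plan((.493,-.33,.118))
"
```

```text
51.15 [ 0.4928 -0.3296  0.1925] [ 3.00e-03 -3.14e+00 -2.00e-03] 0.74 [-0.2  0.4 -1.4]
51.2 [ 0.4932 -0.3289  0.1928] [ 5.00e-03 -3.14e+00 -2.00e-03] 0.737 [ 0.2  0.7 -1.1]
51.25 [ 0.4934 -0.3286  0.193 ] [ 7.000e-03 -3.141e+00 -1.000e-03] 0.739 [-0.2 -0.3 -0.6]
51.3 [ 0.4936 -0.3285  0.1932] [ 7.000e-03 -3.141e+00 -1.000e-03] 0.74 [-0.7  0.3  0.3]
51.35 [ 0.4937 -0.3285  0.1934] [ 0.007 -3.141 -0.   ] 0.742 [-0.1  0.8 -0.2]
(0.493, -0.33, 0.118) n 2 row [0.0004, -0.0007, 0.0377]
```

Request:
send_rows(rows=[0, 0, 0, 0.001, -0.001, 0.03, 0.5, 0, 0, 0, 0, 0, 0.025, 0.5, 0, 0, 0, 0, 0, 0.012, 0.5, 0, 0, 0, 0, 0, 0.005, 0.5, 0, 0, 0, 0, 0, 0, 0.5])

```text
t: 52.02
tcp_pos: [0.4926, -0.3307, 0.1219]
ee_rot: [-0.005, 3.141, -0.001]
force: [-0.5, 0.4, 0.1]
width: 0.739
finger_force: 28.2
```

Request:
send_rows(rows=[0, 0, 0, 0, 0, 0.001, 0.5, 0, 0, 0, 0, 0, 0, 0.5])

```text
t: 52.28
tcp_pos: [0.4925, -0.3309, 0.121]
ee_rot: [-0.005, 3.141, -0.001]
force: [-0.6, -0.7, -0.9]
width: 0.742
finger_force: 28.2
```

Request:
send_rows(rows=[0, 0, 0, 0, 0, 0.002, 0.5, 0, 0, 0, 0, 0, 0, 0.5, 0, 0, 0, 0, 0, 0, 0.5])

```text
t: 52.65
tcp_pos: [0.4923, -0.3308, 0.1185]
ee_rot: [-0.005, 3.142, -0.0]
force: [-1.0, 0.5, 0.2]
width: 0.741
finger_force: 28.3
```

Request:
send_rows(rows=[0, 0, 0, 0, 0, 0.001, 0.5, 0, 0, 0, 0, 0, 0, 0.5, 0, 0, 0, 0, 0, 0, 0.5])

```text
t: 53.02
tcp_pos: [0.4927, -0.331, 0.1184]
ee_rot: [-0.005, 3.14, -0.001]
force: [-0.3, 1.6, 6.7]
width: 0.742
finger_force: 28.7
```

Seated at .1184 as computed. Release, retreat and inspect.

Request:
send_rows(rows=[0, 0, 0, 0, 0, 0, 0.4, 0, 0, 0, 0, 0, 0, 0, 0, 0, 0, 0, 0, 0, 0, 0, 0, 0, 0, 0, 0, 0, 0, 0, 0, 0, 0, -0.045, 0])

```text
t: 53.65
tcp_pos: [0.4905, -0.3296, 0.1598]
ee_rot: [0.005, -3.136, -0.006]
force: [-0.0, -0.0, 0.4]
width: 0.999
finger_force: 0.0
```

Request:
send_rows(rows=[0, 0, 0, 0, 0, -0.055, 0, 0, 0, 0, 0.03, 0.05, 0, 0, 0, 0, 0, 0.03, 0.05, 0, 0, 0, 0, 0, 0.03, 0.05, 0, 0, 0, 0, 0, 0, 0.06, 0, 0])

```text
t: 54.28
tcp_pos: [0.3998, -0.12, 0.2176]
ee_rot: [-0.001, 3.141, -0.0]
force: [1.9, 0.4, 0.1]
width: 1.001
finger_force: 0.0
```

Request:
send_rows(rows=[0, 0, 0, 0, 0.06, 0, 0, 0, 0, 0, 0, 0.05, 0, 0, 0, 0, 0, 0, 0, 0, 0, 0, 0, 0, 0, 0, 0, 0])

```text
t: 54.78
tcp_pos: [0.4014, -0.0111, 0.2175]
ee_rot: [-0.006, 3.141, -0.001]
force: [-1.1, 0.3, -0.5]
width: 1.002
finger_force: 0.0
```

```bash
python3 -c "
from h import *
show()
im,p=cam('scene');a=proj(p,[[.493,-.33,.006],[.493,-.33,.138]]);print(a)
im2=stack(.138)
cv2.imwrite('pics/f.png',cv2.vconcat([cv2.resize(im[90:290,120:520],(700,350)),cv2.resize(im2[180:300,100:460],(700,233))]))
"
```

```text
54.77 [ 0.4014 -0.0111  0.2175] [-6.000e-03  3.141e+00 -1.000e-03] 1.002 [-1.1  0.3 -0.5]
[[171.65360838 168.10397755]
 [162.97262667 122.45332653]]
stack [413.7 250.9] 21.8 [ 0.4897 -0.3115] expected px [[421.2 249. ]]
```

View pics/f.png

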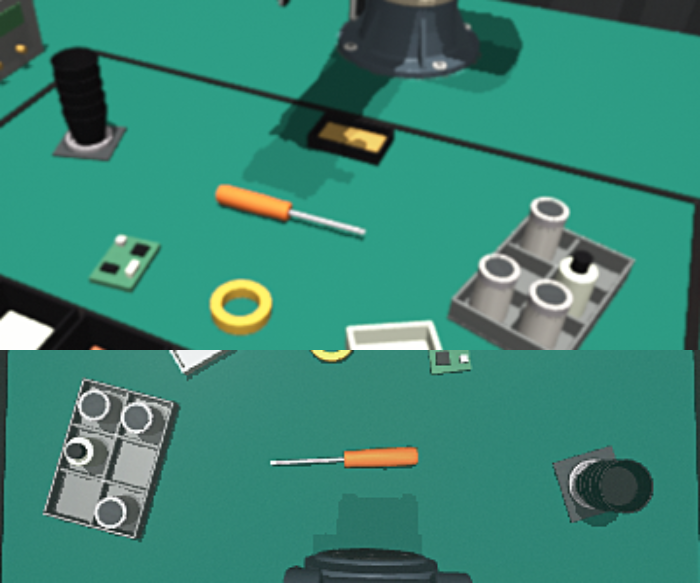

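The five-cup stack is upright. Its top is at about (77,58), with the prediction at (75,56). Three tins stand in separate cells, the flask is in its cell, and the rest are where they lay. Hand in.

```bash
python3 -c "
from rig import job
print(job.close_job())"
```

```text
the job is handed in; nothing more can be done
None
```

The job is handed in: the three tins stand upright in separate free crate cells, all five cups are nested in one upright stack in the steel dish, and the flask, board, screwdriver and tape were left alone.

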